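Clamp the drive roller and offer the ball dish to the loading chute

ROBOT

A 6-joint arm with a two-finger parallel gripper is mounted at the origin on the work surface. World frame = base frame: x ahead of the robot, y to its left, z up, the work surface at z = 0. Lengths are in m, angles in rad, forces in N, time in s.
With the tool pointing down it reaches from about 0.3 to 0.85 m from the base axis. Payload 5.4 kg.
Tool frame: the origin (TCP) lies at the very end of the fingers, on their centre line; the grasp point (between the pads) lies 19 mm behind it; x points along the fingers, z is the direction in which the jaws open and shut, and the axes are right-handed (so a half turn about x gives the same grasp; the last joint's range is limited). The gripper opens to 85 mm and grips with 20 to 120 N. Pads are 22 mm wide; open, the fingers measure 114 mm over their backs; the gripper's body (76 mm by 85 mm) begins 54 mm behind the grasp point. The pads swing forward as they close: fully open they stand 13 mm farther back than shut.
Start: joints at [-1.445, 0.158, 1.597, -0, 1.386, -0.21], TCP at [0.189, -0.543, 0.231] pointing down, gripper open.
Joint ranges: [-2.91, 2.91], [-0.94, 2.29], [0.18, 2.7], [-1.29, 4.43], [0.17, 2.64], [-3, 3]. Speed limits (rad/s): [2.57, 2.57, 3.14, 3.14, 3.14, 3.14].

INTERFACE

Orientations are given as a unit quaternion [x, y, z, w].
In Python, from cell import * gives the robot as it stands.
- The arm moves only by the tool move_arm, never from a script. Its argument "moves" is a list of rows, each a list of 3 entries, a list of its own where there are three numbers: the shift along the tool's x, y, z in mm, then the turn, a rotation vector about the tool's x, y, z in rad, then the opening, from 0 (shut) to 1 (fully open). A call has 1 to 5 rows; each row shifts and turns the commanded pose from where the row before left it, along the tool's axes as they then stand; what a row does not reach is not made up. A row lasts 1/10 s, in which the tool goes at most 50 mm and 8.59 degrees, less where a joint would pass 70% of its speed; a pose out of reach is approached as far as the arm can. A call is refused whole if a number of a shift passes 50 or a number of a turn 0.15, either way. A call with a gripper value outside its range is refused whole. The fingers move at their own pace and stop on an object; the grip force is fixed at half the most. Time passes only in rows, so rows that do not move let the fingers close. It gives the time, the measured TCP pose, the force and the opening at its end, in the units of the state.
- observe(): the state, without advancing time (a new reading comes with each control period).
- capture(name): name is "scene" or "top" or "wrist"; returns (picture, depth): 420x560x3 uint8, red, green, blue; 420x560 float32, m along the optical axis (not along the pixel's ray), 0 where there is no reading.
- camera_model(name): a dict with "fx", "fy", "cx", "cy" (pixels), "camera_from_world" (4x4, takes a point from world to camera coordinates); the wrist camera has in their place "hand_eye" (4x4, takes a point from camera to tool coordinates, whose origin is the TCP and whose axes are the tool frame's). Camera axes: x right, y down, z forward; pixel columns grow to the right and rows downward; lengths in m; the calibration is good to about 2 mm. A picture is of the moment at which its call begins: read the wrist's pose just before it. camera_model takes no time and is no camera call.
- close_job(): hands the job in, once; it reports no verdict.
The state is a dict: "clock": time; "qpos": joint angles; "qd": joint speeds; "tau": joint torques, N m; "eef_pos": TCP position; "tool_rot": TCP orientation; "ft_force": force on the tool from outside, world axes, zero at the start; "ft_torque": the same for the moment, N m; "opening": opening from 0.0 (shut) to 1.0 (fully open).
Only numpy, scipy, OpenCV 4.12 (cv2) and the standard library are available. Lean on these libraries where they do the work, as an engineer would, in place of code of your own. Each camera call takes 0.05 s, during which the arm holds its last target.

TASK

Fasten the loading jig's clamp: push its black wing knob right down against the spring and turn it clockwise to its stop, so that it stays down when you let go of it. Then pick up the white ball dish by its upright black grip and turn it a quarter turn so that its pouring lip lines up with the orange chute, keeping the dish level and the steel ball in its middle the whole time. Finish still holding the dish there, level and steady with the ball in the middle and the tip of the lip centred over the chute, just inside its mouth and close above it but not touching the jig, ready to tip, and leave the other things on the bench where they are.

Things in the scene. Friction and masses are not known exactly. Their poses are not given: they have to be found in the camera images.
- jig: Ball-loading jig, fixed: aluminium base 180 x 110 x 12 mm. Origin on the bench under the black roller's axis (48 mm across, top 52 mm high); x = the way the ball runs. Along x: orange chute -92 to -12 mm (28 mm wide, mouth at -92, walls there 94 mm high, sloping down to the roller); past the roller a steel strap 28 to 110 mm, top 30 mm high, with the wing knob at x 66 mm. The rest is under 53 mm.
- chute_mouth (a point): Point in the jig at the chute's upper, open end: on the chute's centre line, level with the tops of its side walls, 12 mm inside the mouth edge (x = -80 mm, 91 mm above the bench). Same axes as the jig.
- knob_grip (a point): In the black wing of the captive screw-knob: a bar 46 mm long, 13 wide, 26 high; the point is on the vertical screw axis, 18 mm above its lower edge, 8 mm below its top, 72 mm above the bench before pushing. The point's x axis runs along the wing; at knob angle 0 it is the jig's x axis. A collar 21 mm across starts 24 mm below the point.
- clamp_screw (a joint): Captive screw pushed down, m: 0 up on its spring, 0.0085 fully down (3 N at the start, 7 N at the bottom). Its cross pin enters a slot only with clamp_knob at 0 to 0.15. From 0.0073 down the pin is under the slot's lips and the knob turns freely (stiff when only half down); once turned it stays down, at about 0.007, when let go. Not turned, it springs back up.
- clamp_knob (a joint): Angle of the wing knob, rad, growing clockwise seen from above: 0 wing along the jig's x axis (pin in line with the slot), 1.45 at its stop. Light friction (0.03 N m). It starts at 0 to 0.1.
- dish: White ball dish, 100 mm across, rim 20 mm high, 100 to 160 g, loose. Origin under its middle; x points to the pouring lip. Inside a shallow bowl 92 mm across: lowest 5 mm above the underside, 1 mm higher at 16 mm from the middle, 4 at 32, 9.5 at 46, so the ball rolls if it is tilted or jerked. A spout 24 mm wide opens the rim at +x, reaching 66 mm out; upright black grip at x -82 mm.
- dish_lip (a point): Tip of the dish's spout, centre of its upper surface (dish x = 66 mm, 14.5 mm above the underside; the spout is 3 mm thick with side cheeks 5.5 mm high). Same axes as the dish.
- dish_grip (a point): In the upright black grip, a flat plate 10 mm thick along the dish's x axis, 32 mm wide along its y, top 62 mm above the dish's underside. The point is 82 mm from the dish's middle, 45 mm above the underside, 17 mm below the grip's top. 27 mm are free between grip and rim. Same axes as the dish.
- ball_center (a point): Centre of the loose bright steel ball, 16 mm across, 17 g, that lies in the middle of the dish.
- dome_nut: Bystander: steel dome nut, 29 mm across, 24 mm high. Origin at its foot.
- spare_roller: Bystander: spare black ribbed roller standing on end, 44 mm across, 54 mm high. Origin at its foot.
- screwdriver: Bystander: red-handled screwdriver lying flat along its x axis, about 0.2 m long and 26 mm high.
- reel_flange: Bystander: clear plastic reel disc 124 mm across with a black hub, 19 mm high, lying flat.
- oil_bottle: Bystander: white oil bottle with red cap, 38 mm across, 110 mm high, standing.
- type_holder: Bystander: brass type holder, 28 x 56 x 20 mm, lying flat.

How it is judged:
By the outcome, as a careful person would: the job done as asked, in the order asked, and still so for the second after the job is handed in, while the arm keeps its last pose, push and grip.
It also fails if it takes over 64 s, if anything falls off the work surface, if the arm or the gripper's body presses on something with over 40 N, if the wrist force passes 120 N, or if a joint passes its speed limit or range.

## Working session

There is one attempt and no reset: what is moved stays moved. The work goes in short steps, Python scripts to look and compute and a tool call to move; the robot and the scene stay as the last step left them, time stands still between calls to the robot, and variables do not carry over. Pictures are saved under pics/ and viewed, and the job is handed in when it is done.

Besides the shell and the picture viewer there is one more tool, called after "Call:" as name(argument=value, ...), one argument or row to a line, values as JSON. move_arm: Moves the arm, as the interface text tells. Its arguments: {"type":"object","properties":{"moves":{"type":"array"}},"required":["moves"]}

```bash
mkdir -p pics; ls; python3 - <<'E'
from cell import *
import cv2,numpy as np
s=observe(); print({k:np.round(v,3) if not isinstance(v,str) else v for k,v in s.items()})
for n in ["scene","top","wrist"]:
    p,d=capture(n); cv2.imwrite(f"pics/{n}0.png",p[:,:,::-1]); np.savez(f"pics/{n}0.npz",p=p,d=d)
    m=camera_model(n); print(n,{k:np.round(v,4).tolist() for k,v in m.items()})
E
```

```text
pics
{'clock': np.float64(0.0), 'qpos': array([-1.445,  0.159,  1.598,  0.   ,  1.386, -0.21 ]), 'qd': array([ 0.   , -0.   , -0.001, -0.001, -0.001, -0.   ]), 'tau': array([-0.0000e+00, -3.9599e+01, -3.3143e+01, -0.0000e+00,  8.0000e-03,
       -0.0000e+00]), 'eef_pos': array([ 0.189, -0.542,  0.23 ]), 'tool_rot': array([ 0.41 ,  0.577, -0.409,  0.576]), 'ft_force': array([ 0.486, -0.379, -0.186]), 'ft_torque': array([-0.021, -0.031, -0.003]), 'opening': np.float64(1.005)}
scene {'fx': 412.9354, 'fy': 412.9354, 'cx': 276.1352, 'cy': 210.5263, 'camera_from_world': [[0.2968, 0.9549, -0.0099, -0.2639], [0.7566, -0.2415, -0.6077, -0.3733], [-0.5826, 0.1729, -0.7941, 1.2567], [0.0, 0.0, 0.0, 1.0]]}
top {'fx': 435.9889, 'fy': 435.9889, 'cx': 271.3612, 'cy': 208.5077, 'camera_from_world': [[0.0048, -1.0, 0.0014, 0.0872], [-0.9892, -0.005, -0.1463, 0.5938], [0.1463, -0.0007, -0.9892, 0.9817], [0.0, 0.0, 0.0, 1.0]]}
wrist {'fx': 327.9695, 'fy': 327.9695, 'cx': 281.7001, 'cy': 207.6245, 'hand_eye': [[0.0004, -0.3273, 0.9449, -0.1424], [0.001, -0.9449, -0.3273, 0.0863], [1.0, 0.0011, -0.0, 0.0009], [0.0, 0.0, 0.0, 1.0]]}
```

View pics/scene0.png

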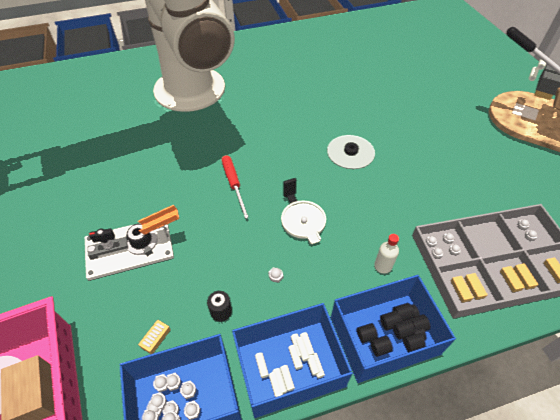

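View pics/top0.png

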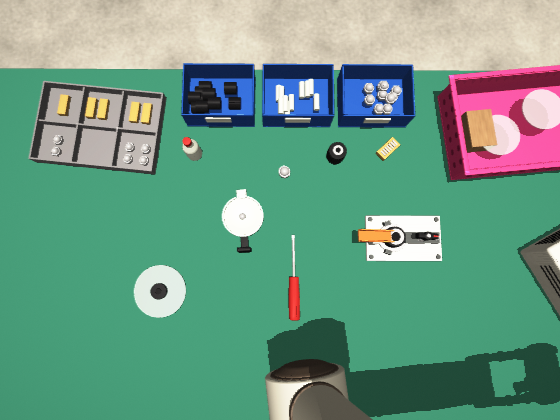

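View pics/wrist0.png

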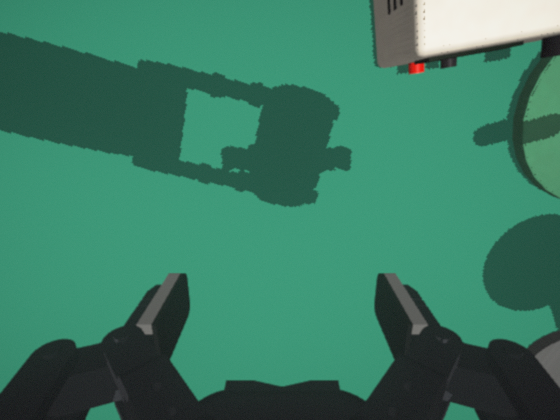

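```bash
cat > h.py <<'E'
import numpy as np,cv2
from cell import *
from scipy.spatial.transform import Rotation as R
def ray(name,u,v,pose=None):
    m=camera_model(name)
    d=np.array([(u-m["cx"])/m["fx"],(v-m["cy"])/m["fy"],1.])
    if "hand_eye" in m:
        T=np.eye(4); T[:3,:3]=R.from_quat(pose[1]).as_matrix(); T[:3,3]=pose[0]; T=T@np.array(m["hand_eye"])
    else: T=np.linalg.inv(np.array(m["camera_from_world"]))
    return T[:3,3],T[:3,:3]@d
def onz(name,u,v,z,pose=None):
    o,d=ray(name,u,v,pose); return o+d*(z-o[2])/d[2]
def proj(name,P,pose=None):
    m=camera_model(name); P=np.atleast_2d(P)
    if "hand_eye" in m:
        T=np.eye(4); T[:3,:3]=R.from_quat(pose[1]).as_matrix(); T[:3,3]=pose[0]; C=np.linalg.inv(T@np.array(m["hand_eye"]))
    else: C=np.array(m["camera_from_world"])
    c=P@C[:3,:3].T+C[:3,3]; return np.c_[m["fx"]*c[:,0]/c[:,2]+m["cx"],m["fy"]*c[:,1]/c[:,2]+m["cy"]]
def crop(p,u0,v0,u1,v1,k,fn):
    cv2.imwrite(fn,cv2.resize(p[v0:v1,u0:u1,::-1],None,fx=k,fy=k,interpolation=cv2.INTER_CUBIC))
def st():
    s=observe(); return s
def pose(s=None):
    s=s or observe(); return (np.array(s["eef_pos"]),np.array(s["tool_rot"]))
E
python3 - <<'E'
from h import *
p=np.load("pics/top0.npz")["p"]; s=np.load("pics/scene0.npz")["p"]
a=cv2.resize(p[200:270,340:450],None,fx=7,fy=7,interpolation=cv2.INTER_CUBIC)
cv2.imwrite("pics/c_jig.png",a[:,:,::-1])
crop(p,210,180,280,260,7,"pics/c_dish.png")
crop(s,75,190,195,285,6,"pics/c_jigs.png")
crop(s,265,170,345,255,7,"pics/c_dishs.png")
print(onz("top",242,216,.02),onz("top",395,236,.052),R.from_quat(observe()["tool_rot"]).as_matrix().round(3))
E
```

```text
[0.57835385 0.16052176 0.02      ] [ 0.52935746 -0.19595231  0.052     ] [[-0.     0.944  0.33 ]
 [ 0.001  0.33  -0.944]
 [-1.     0.    -0.001]]
```

View pics/c_jig.png

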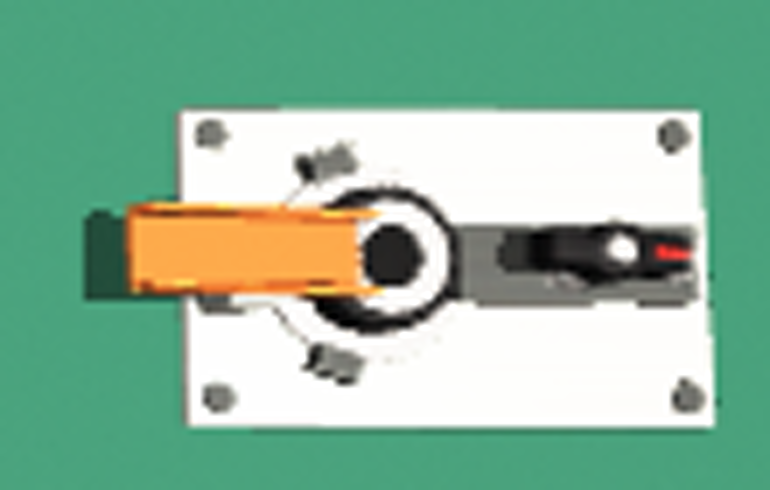

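View pics/c_dish.png

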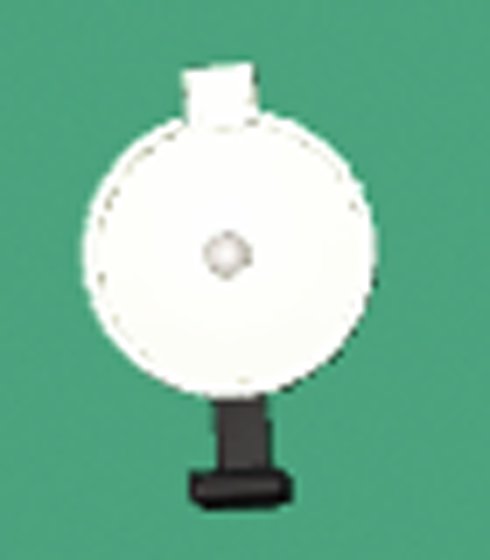

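View pics/c_jigs.png

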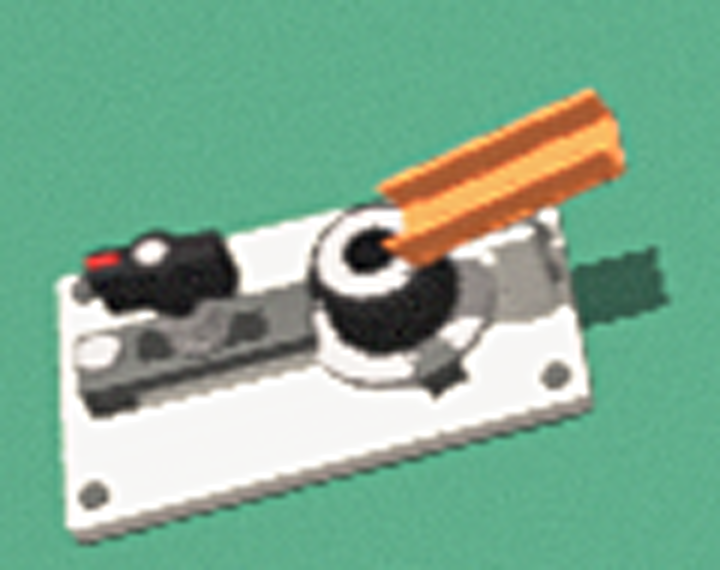

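```bash
python3 - <<'E'
from h import *
f=lambda x,y:(340+ (x+.5)/7-.5,200+(y+.5)/7-.5)
# base corners
C=[onz("top",*f(*c),.012) for c in [(181,110),(699,110),(714,428),(187,428)]]
for c in C: print(c.round(4))
for a,b in [(0,1),(3,2),(0,3),(1,2)]:
    d=C[b]-C[a]; print(np.linalg.norm(d).round(4),np.degrees(np.arctan2(d[1],d[0])).round(2))
# chute mouth corners
M=[onz("top",*f(*c),.094) for c in [(129,204),(129,291)]]; print("mouth",np.round(M,4),np.mean(M,0).round(4))
print("roller top",onz("top",*f(390,256),.052).round(4), "screw top",onz("top",*f(622,250),.082).round(4))
# wing ends at z .08
print("wing",onz("top",*f(532,247),.08).round(4),onz("top",*f(692,252),.08).round(4))
g=lambda x,y:(210+(x+.5)/7-.5,180+(y+.5)/7-.5)
print("ball",onz("top",*g(227,254),.013).round(4))
print("rim",onz("top",*g(230,254),.02).round(4))
L=[onz("top",*g(*c),.017) for c in [(184,68),(256,64)]];print("lip",np.round(L,4),np.mean(L,0).round(4))
G=[onz("top",*g(*c),.062) for c in [(190,489),(292,489)]];print("grip",np.round(G,4),np.mean(G,0).round(4))
h=lambda x,y:(75+(x+.5)/6-.5,190+(y+.5)/6-.5)
print("scene: roller",onz("scene",*h(378,248),.052).round(4),"screw",onz("scene",*h(152,248),.082).round(4))
M=[onz("scene",*h(*c),.094) for c in [(596,90),(624,165)]]; print("mouth",np.round(M,4),np.mean(M,0).round(4))
E
```

```text
[ 0.5826 -0.1376  0.012 ]
[ 0.5835 -0.3168  0.012 ]
[ 0.4743 -0.3163  0.012 ]
[ 0.4734 -0.1367  0.012 ]
0.1792 -89.71
0.1795 -89.72
0.1092 179.54
0.1092 179.73
mouth [[ 0.5416 -0.1024  0.094 ]
 [ 0.514  -0.1017  0.094 ]] [ 0.5278 -0.1021  0.094 ]
roller top [ 0.529  -0.1966  0.052 ] screw top [ 0.5288 -0.2625  0.082 ]
wing [ 0.5298 -0.2343  0.08  ] [ 0.5284 -0.2857  0.08  ]
ball [0.5796 0.161  0.013 ]
rim [0.5787 0.1595 0.02  ]
lip [[0.6441 0.1766 0.017 ]
 [0.6456 0.1516 0.017 ]] [0.6449 0.1641 0.017 ]
grip [[0.4961 0.1686 0.062 ]
 [0.4962 0.1354 0.062 ]] [0.4962 0.152  0.062 ]
scene: roller [ 0.53   -0.1946  0.052 ] screw [ 0.5303 -0.2618  0.082 ]
mouth [[ 0.5183 -0.1071  0.094 ]
 [ 0.5537 -0.103   0.094 ]] [ 0.536 -0.105  0.094]
```

View pics/c_dishs.png

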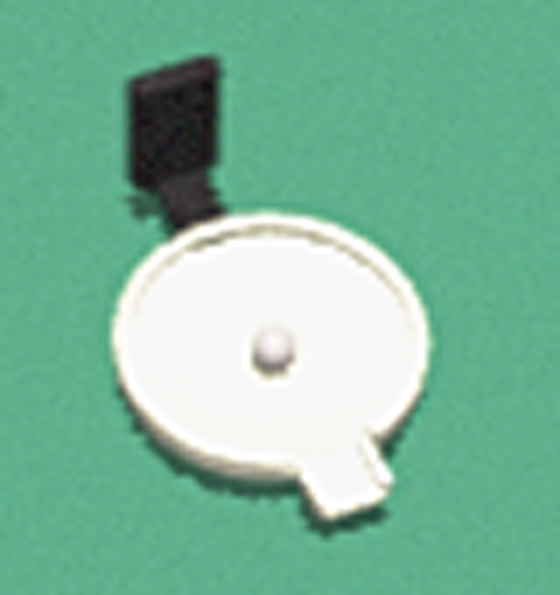

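```bash
cat >> h.py <<'E'
def plan(target_pos,yaw,n,op,start=None,ease=False):
    """print rows to move (tool down, jaw z-axis yaw rad) ; straight line, n rows"""
    p,q=start if start else pose()
    Rm=R.from_quat(q)
    yz=np.array(yaw); z=np.array([np.cos(yaw),np.sin(yaw),0]); x=np.array([0,0,-1.]); y=np.cross(z,x)
    Rt=R.from_matrix(np.c_[x,y,z])
    rel=(Rm.inv()*Rt).as_rotvec()
    # use pure tool-x turn plus small correction
    w=np.ones(n)
    if ease:
        w=np.sin(np.pi*(np.arange(n)+.5)/n)**2
    w=np.cumsum(w)/w.sum()
    prev=0;cur=p.copy();Rc=Rm;rows=[]
    for k in range(n):
        tgt=p+w[k]*(np.array(target_pos)-p)
        s=Rc.inv().apply(tgt-cur)*1000; t=rel*(w[k]-prev)
        s=np.round(s,1);t=np.round(t,4)
        rows.append([s.tolist(),t.tolist(),op]); cur=cur+Rc.apply(s/1000); Rc=Rc*R.from_rotvec(t); prev=w[k]
    for i in range(0,n,5): print(str(rows[i:i+5]).replace(" ",""))
    print("end",cur.round(4),Rc.as_matrix()[:,2].round(3),"dist",np.linalg.norm(np.array(target_pos)-p).round(3),"turn",rel.round(3))
def show():
    s=observe();p,q=pose(s);m=R.from_quat(q).as_matrix()
    print("t",round(float(s["clock"]),2),"pos",p.round(4),"x",m[:,0].round(4),"yaw",np.arctan2(m[1,2],m[0,2]).round(4),"F",np.round(s["ft_force"],1),"M",np.round(s["ft_torque"],2),"op",round(float(s["opening"]),3),"q",np.round(s["qpos"],2))
E
python3 - <<'E'
from h import *
d=np.load("pics/top0.npz")["d"]
for u,v in [(545,250),(530,245),(555,270),(540,290),(480,140)]:
    m=camera_model("top");o,dd=ray("top",u,v);print(u,v,(o+dd*d[v,u]).round(3))
show()
plan([.5,-.262,.20],0.005,12,0.7)
E
```

```text
545 250 [ 0.496 -0.505  0.108]
530 245 [ 0.513 -0.528  0.016]
555 270 [ 0.453 -0.529  0.099]
540 290 [ 0.406 -0.555 -0.005]
480 140 [ 0.759 -0.406  0.055]
t 0.15 pos [ 0.1894 -0.5424  0.2305] x [-2.0e-04  1.4e-03 -1.0e+00] yaw -1.235 F [-0.7  0.1  0.3] M [0.02 0.01 0.06] op 1.0 q [-1.45  0.16  1.6  -0.    1.39 -0.21]
[[[2.6,32.1,-13.5],[-0.1033,-0.0001,-0.0001],0.7],[[2.5,33.4,-10.2],[-0.1033,-0.0001,-0.0001],0.7],[[2.6,34.2,-6.6],[-0.1033,-0.0001,-0.0001],0.7],[[2.6,34.8,-3.1],[-0.1033,-0.0001,-0.0001],0.7],[[2.5,34.8,0.5],[-0.1033,-0.0001,-0.0001],0.7]]
[[[2.6,34.7,4.1],[-0.1033,-0.0001,-0.0001],0.7],[[2.5,34.0,7.7],[-0.1033,-0.0001,-0.0001],0.7],[[2.6,33.0,11.1],[-0.1033,-0.0001,-0.0001],0.7],[[2.5,31.8,14.5],[-0.1033,-0.0001,-0.0001],0.7],[[2.6,30.0,17.6],[-0.1033,-0.0001,-0.0001],0.7]]
[[[2.5,28.1,20.7],[-0.1033,-0.0001,-0.0001],0.7],[[2.6,25.8,23.5],[-0.1033,-0.0001,-0.0001],0.7]]
end [ 0.5   -0.262  0.2  ] [1.    0.005 0.   ] dist 0.42 turn [-1.24e+00 -1.00e-03 -1.00e-03]
```

Call:
move_arm(
  moves=[
    [[2.5,32,-13.5],[-0.103,0,0],0.7],
    [[2.5,33.4,-10],[-0.103,0,0],0.7],
    [[2.5,34,-6.6],[-0.103,0,0],0.7],
    [[2.5,35,-3],[-0.103,0,0],0.7],
    [[2.5,35,0.5],[-0.103,0,0],0.7],
  ],
)

```text
clock: 0.65
eef_pos: [0.3199, -0.4251, 0.2184]
tool_rot: [0.248, 0.662, -0.248, 0.662]
ft_force: [0.9, 0.6, -0.7]
opening: 0.703
```

Call:
move_arm(
  moves=[
    [[2.5,35,4],[-0.103,0,0],0.7],
    [[2.5,34,8],[-0.103,0,0],0.7],
    [[2.5,33,11],[-0.103,0,0],0.7],
    [[2.5,32,15],[-0.103,0,0],0.7],
    [[2.5,30,18],[-0.103,0,0],0.7],
  ],
)

```text
clock: 1.15
eef_pos: [0.4508, -0.3084, 0.2059]
tool_rot: [0.071, 0.704, -0.071, 0.703]
ft_force: [0.6, -0.5, -0.7]
opening: 0.698
```

Call:
move_arm(
  moves=[
    [[15,26,30],[-0.103,0,0],0.7],
    [[15,24,35],[-0.103,0,0],0.7],
    [[0,0,5],[0,0,0],0.7],
    [[0,0,0],[0,0,0],0.7],
  ],
)

```text
clock: 1.55
eef_pos: [0.5272, -0.2693, 0.1754]
tool_rot: [-0.001, 0.708, 0.001, 0.707]
ft_force: [-0.3, -0.9, -0.8]
opening: 0.699
```

```bash
python3 - <<'E'
from h import *
show(); P=pose(); p,d=capture("wrist"); np.savez("pics/w1.npz",p=p,d=d,pos=P[0],q=P[1]); cv2.imwrite("pics/w1.png",p[:,:,::-1])
print(proj("wrist",[[.5293,-.262,.082],[.5293,-.262,.072]],P))
E
```

```text
t 1.55 pos [ 0.5272 -0.2693  0.1754] x [-1.5e-03  8.0e-04 -1.0e+00] yaw 0.0024 F [-0.3 -0.9 -0.8] M [0.02 0.04 0.01] op 0.699 q [-0.68  0.25  1.6  -0.    1.29 -0.68]
[[282.01438442 201.98662408]
 [282.02031739 198.03758371]]
```

View pics/w1.png

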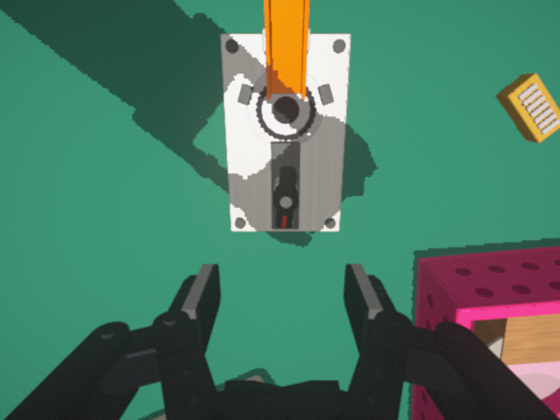

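Call:
move_arm(
  moves=[
    [[20,4,2],[0,0,0],0.6],
    [[20,3,2],[0,0,0],0.6],
    [[0,0,0],[0,0,0],0.6],
  ],
)

```text
clock: 1.9
eef_pos: [0.5285, -0.2626, 0.134]
tool_rot: [0.001, 0.709, 0.001, 0.706]
ft_force: [0.2, 0.8, -0.5]
opening: 0.601
```

```bash
python3 - <<'E'
from h import *
show(); P=pose(); p,d=capture("wrist"); np.savez("pics/w2.npz",p=p,d=d,pos=P[0],q=P[1]); crop(p,180,100,400,320,2.7,"pics/w2.png")
print(d[200:230:10,287])
E
```

```text
t 1.9 pos [ 0.5285 -0.2626  0.134 ] x [-0.0042  0.0029 -1.    ] yaw -0.0009 F [ 0.2  0.8 -0.5] M [-0.03  0.07  0.01] op 0.601 q [-0.67  0.29  1.64 -0.    1.21 -0.66]
[0.20734967 0.20848384 0.21032111]
```

View pics/w2.png

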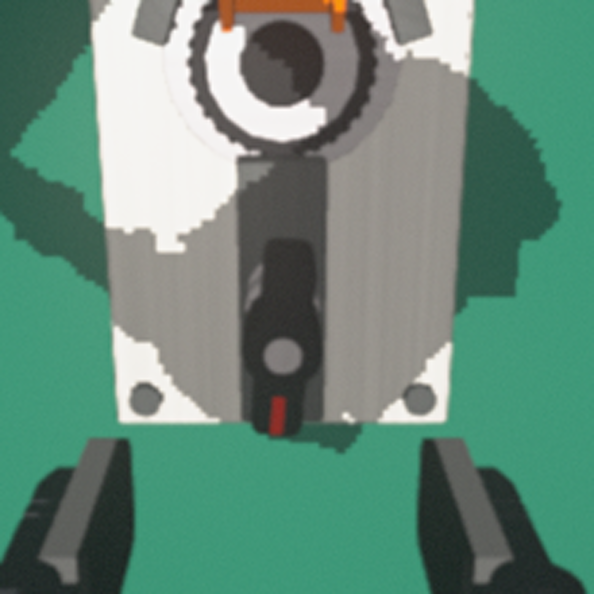

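```bash
python3 - <<'E'
from h import *
show(); z=np.load("pics/w2.npz"); P=(z["pos"],z["q"])
f=lambda x,y:(180+(x+.5)/2.7-.5,100+(y+.5)/2.7-.5)
print("screw",onz("wrist",*f(283,356),.082,P),"roller",onz("wrist",*f(282,63),.052,P))
print("wing",onz("wrist",*f(291,240),.08,P),onz("wrist",*f(276,433),.08,P))
print("bolts",onz("wrist",*f(145,399),.014,P),onz("wrist",*f(419,399),.014,P))
z=np.load("pics/w1.npz"); P=(z["pos"],z["q"]); print("screw1",onz("wrist",287,202,.082,P),onz("wrist",287,109,.052,P))
E
```

```text
t 1.95 pos [ 0.5293 -0.2634  0.1357] x [-0.0021  0.0012 -1.    ] yaw -0.0007 F [-0.9  0.6  1.4] M [0.02 0.02 0.02] op 0.602 q [-0.67  0.29  1.64 -0.    1.22 -0.66]
screw [ 0.53208347 -0.26174787  0.082     ] roller [ 0.53176699 -0.19626811  0.052     ]
wing [ 0.53385139 -0.23365048  0.08      ] [ 0.5304153  -0.28333885  0.08      ]
bolts [ 0.48730309 -0.30608886  0.014     ] [ 0.57694289 -0.30589973  0.014     ]
screw1 [ 0.53307157 -0.26199461  0.082     ] [ 0.53291705 -0.19578055  0.052     ]
```

Call:
move_arm(
  moves=[
    [[10,0.7,1.5],[0.065,0,0],0.5],
    [[20,0.8,1.5],[0,0,0],0.5],
    [[20,0,0],[0,0,0],0.5],
    [[0,0,0],[0,0,0],0.5],
    [[0,0,0],[0,0,0],0.5],
  ],
)

```text
clock: 2.45
eef_pos: [0.5342, -0.2626, 0.0878]
tool_rot: [0.023, 0.706, -0.023, 0.707]
ft_force: [0.2, -0.5, -0.4]
opening: 0.503
```

```bash
python3 - <<'E'
from h import *
show(); P=pose(); p,d=capture("wrist"); np.savez("pics/w3.npz",p=p,d=d,pos=P[0],q=P[1]); crop(p,180,120,400,340,2.7,"pics/w3.png")
show()
E
```

```text
t 2.45 pos [ 0.5342 -0.2626  0.0878] x [ 0.0011 -0.001  -1.    ] yaw -0.0649 F [ 0.2 -0.5 -0.4] M [-0.01 -0.01  0.02] op 0.503 q [-0.66  0.36  1.66 -0.    1.12 -0.59]
t 2.5 pos [ 0.5346 -0.2628  0.0883] x [ 0.0022 -0.0018 -1.    ] yaw -0.0647 F [-0.1 -0.4  0.5] M [0.01 0.   0.06] op 0.5 q [-0.66  0.36  1.66 -0.    1.12 -0.59]
```

View pics/w3.png

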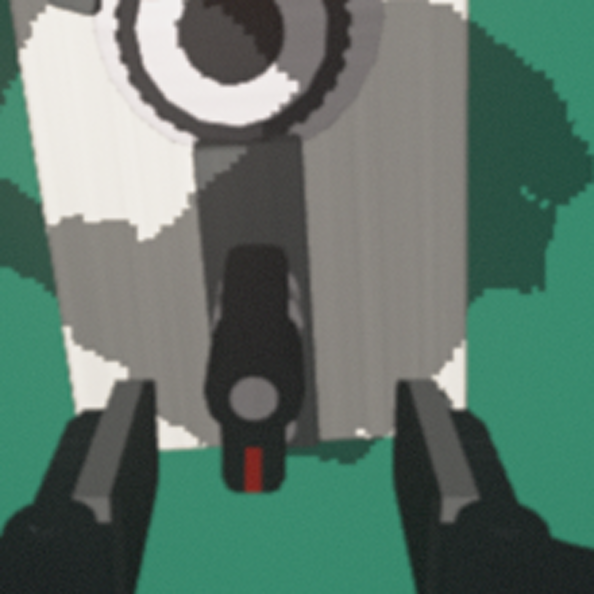

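```bash
python3 - <<'E'
from h import *
z=np.load("pics/w3.npz"); P=(z["pos"],z["q"])
f=lambda x,y:(180+(x+.5)/2.7-.5,120+(y+.5)/2.7-.5)
w=onz("wrist",*f(254,398),.082,P);print("screw",w, R.from_quat(P[1]).inv().apply(w-P[0]))
print(z["d"][262:270:3,270:278:3])
for i in range(3): show()
E
```

```text
screw [ 0.53221377 -0.26147442  0.082     ] [ 0.00579327  0.00101224 -0.00201478]
[[0.16892764 0.16861725 0.169051  ]
 [0.16969419 0.1695645  0.16948669]
 [0.16968286 0.16831388 0.16987759]]
t 2.5 pos [ 0.5346 -0.2628  0.0883] x [ 0.0022 -0.0018 -1.    ] yaw -0.0647 F [-0.1 -0.4  0.5] M [0.01 0.   0.06] op 0.5 q [-0.66  0.36  1.66 -0.    1.12 -0.59]
t 2.5 pos [ 0.5346 -0.2628  0.0883] x [ 0.0022 -0.0018 -1.    ] yaw -0.0647 F [-0.1 -0.4  0.5] M [0.01 0.   0.06] op 0.5 q [-0.66  0.36  1.66 -0.    1.12 -0.59]
t 2.5 pos [ 0.5346 -0.2628  0.0883] x [ 0.0022 -0.0018 -1.    ] yaw -0.0647 F [-0.1 -0.4  0.5] M [0.01 0.   0.06] op 0.5 q [-0.66  0.36  1.66 -0.    1.12 -0.59]
```

```bash
python3 - <<'E'
from h import *
m=camera_model("wrist");print(np.array(m["hand_eye"]),m["cx"],m["fx"])
E
```

```text
[[-7.92012793e-05 -3.27062339e-01  9.45002762e-01 -1.42432562e-01]
 [ 1.00236270e-03 -9.45002316e-01 -3.27062101e-01  8.44276162e-02]
 [ 9.99999494e-01  9.21331784e-04  4.02680482e-04  1.94187531e-03]
 [ 0.00000000e+00  0.00000000e+00  0.00000000e+00  1.00000000e+00]] 281.7001027707322 327.9695424731859
```

```bash
python3 - <<'E'
from h import *
for n in ["wrist","top","scene"]:
    k="hand_eye" if n=="wrist" else "camera_from_world"
    A=np.array([camera_model(n)[k] for _ in range(30)]);print(n,A.mean(0).round(4).tolist(),A.std(0).max())
E
python3 - <<'E'
from h import *
print(np.round(camera_model("wrist")["hand_eye"],4).tolist(), np.round(camera_model("top")["camera_from_world"],4).tolist())
E
```

```text
wrist [[-0.0001, -0.3271, 0.945, -0.1424], [0.001, -0.945, -0.3271, 0.0844], [1.0, 0.0009, 0.0004, 0.0019], [0.0, 0.0, 0.0, 1.0]] 5.551115123125783e-16
top [[0.0048, -1.0, 0.0014, 0.0872], [-0.9892, -0.005, -0.1463, 0.5938], [0.1463, -0.0007, -0.9892, 0.9817], [0.0, 0.0, 0.0, 1.0]] 3.3306690738754696e-16
scene [[0.2968, 0.9549, -0.0099, -0.2639], [0.7566, -0.2415, -0.6077, -0.3733], [-0.5826, 0.1729, -0.7941, 1.2567], [0.0, 0.0, 0.0, 1.0]] 6.661338147750939e-16
[[-0.0001, -0.3271, 0.945, -0.1424], [0.001, -0.945, -0.3271, 0.0844], [1.0, 0.0009, 0.0004, 0.0019], [0.0, 0.0, 0.0, 1.0]] [[0.0048, -1.0, 0.0014, 0.0872], [-0.9892, -0.005, -0.1463, 0.5938], [0.1463, -0.0007, -0.9892, 0.9817], [0.0, 0.0, 0.0, 1.0]]
```

Call:
move_arm(
  moves=[
    [[5,0.5,-4],[0,0,0],0.5],
    [[14,0,0],[0,0,0],0.45],
    [[14,0,0],[0,0,0],0.45],
    [[0,0,0],[0,0,0],0.45],
    [[0,0,0],[0,0,0],0.45],
  ],
)

```text
clock: 3.0
eef_pos: [0.5295, -0.2604, 0.0523]
tool_rot: [0.023, 0.707, -0.022, 0.706]
ft_force: [-1.1, 0.6, -0.1]
opening: 0.453
```

```bash
python3 - <<'E'
from h import *
show(); P=pose(); p,d=capture("wrist"); np.savez("pics/w4.npz",p=p,d=d,pos=P[0],q=P[1]); crop(p,180,180,400,400,2.7,"pics/w4.png")
show()
E
```

```text
t 3.0 pos [ 0.5295 -0.2604  0.0523] x [-0.0015  0.0012 -1.    ] yaw -0.0639 F [-1.1  0.6 -0.1] M [ 0.07 -0.01  0.01] op 0.453 q [-0.66  0.4   1.69  0.    1.06 -0.6 ]
t 3.05 pos [ 0.5299 -0.2608  0.053 ] x [-4.e-04  3.e-04 -1.e+00] yaw -0.0639 F [-0.2  0.6  0.7] M [-0.07  0.   -0.07] op 0.456 q [-0.66  0.4   1.68 -0.    1.06 -0.6 ]
```

View pics/w4.png

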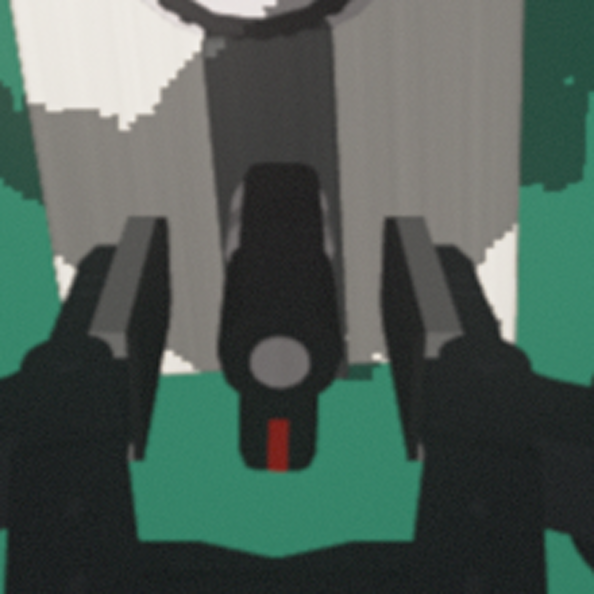

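Call:
move_arm(
  moves=[
    [[-2,-1,0.6],[0,0,0],0.4],
    [[0,0,0],[0,0,0],0],
    [[0,0,0],[0,0,0],0],
    [[0,0,0],[0,0,0],0],
    [[0,0,0],[0,0,0],0],
  ],
)

```text
clock: 3.55
eef_pos: [0.5302, -0.2623, 0.0556]
tool_rot: [0.022, 0.707, -0.023, 0.707]
ft_force: [-4.1, -1.4, 3.1]
opening: 0.138
```

Call:
move_arm(
  moves=[
    [[0,0,0],[0,0,0],0],
  ],
)

```text
clock: 3.65
eef_pos: [0.5302, -0.2624, 0.0555]
tool_rot: [0.022, 0.707, -0.023, 0.707]
ft_force: [-4.2, -2.1, 3.0]
opening: 0.137
```

```bash
python3 - <<'E'
from h import *
show(); p,d=capture("wrist"); crop(p,180,180,400,400,2.7,"pics/w5.png")
show()
E
```

```text
t 3.65 pos [ 0.5302 -0.2624  0.0555] x [-5.e-04 -7.e-04 -1.e+00] yaw -0.064 F [-4.2 -2.1  3. ] M [-0.4   0.66 -0.05] op 0.137 q [-0.66  0.39  1.68 -0.    1.07 -0.6 ]
t 3.7 pos [ 0.5303 -0.2623  0.0555] x [-5.e-04 -7.e-04 -1.e+00] yaw -0.064 F [-5.1 -1.7  2.8] M [-0.43  0.71 -0.03] op 0.134 q [-0.66  0.39  1.68 -0.    1.07 -0.6 ]
```

View pics/w5.png

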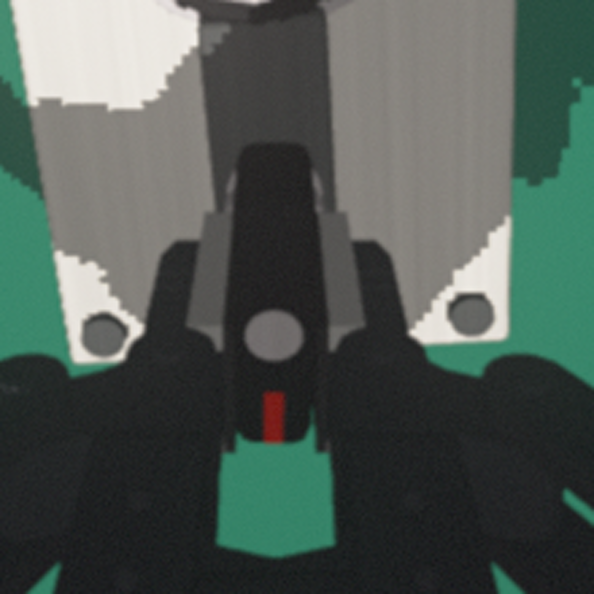

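Call:
move_arm(
  moves=[
    [[3,0,0],[0,0,0],0],
    [[3,0,0],[0,0,0],0],
    [[3,0,0],[0,0,0],0],
    [[0,0,0],[0,0,0],0],
  ],
)

```text
clock: 4.1
eef_pos: [0.5304, -0.2624, 0.0478]
tool_rot: [0.022, 0.707, -0.023, 0.706]
ft_force: [-8.9, 0.9, 13.7]
opening: 0.134
```

```bash
python3 - <<'E'
from h import *
show()
E
```

```text
t 4.1 pos [ 0.5304 -0.2624  0.0478] x [-1.e-03 -5.e-04 -1.e+00] yaw -0.0638 F [-8.9  0.9 13.7] M [ 0.02  1.42 -0.01] op 0.134 q [-0.66  0.41  1.68 -0.    1.05 -0.6 ]
```

Call:
move_arm(
  moves=[
    [[1.5,0,0.7],[0,0,0],0],
    [[0,0,0],[0,0,0],0],
  ],
)

```text
clock: 4.3
eef_pos: [0.5305, -0.2625, 0.0477]
tool_rot: [0.022, 0.708, -0.022, 0.706]
ft_force: [-15.0, 1.9, 23.8]
opening: 0.136
```

Call:
move_arm(
  moves=[
    [[0,0,-1.5],[0,0,0],0],
    [[0,0,0],[0.08,0,0],0],
    [[0,0,0],[0.12,0,0],0],
    [[0,0,0],[0.13,0,0],0],
  ],
)

```text
clock: 4.7
eef_pos: [0.5303, -0.2625, 0.0477]
tool_rot: [0.14, 0.693, -0.14, 0.693]
ft_force: [-10.1, 2.7, 19.3]
opening: 0.138
```

```bash
python3 - <<'E'
from h import *
show()
E
```

```text
t 4.7 pos [ 0.5303 -0.2625  0.0477] x [ 5.0e-04 -1.2e-03 -1.0e+00] yaw -0.3985 F [-10.1   2.7  19.3] M [0.4  1.64 0.  ] op 0.138 q [-0.66  0.41  1.68 -0.    1.05 -0.26]
```

Call:
move_arm(
  moves=[
    [[0,0,0],[0.13,0,0],0],
    [[0,0,0],[0.13,0,0],0],
    [[0,0,0],[0.13,0,0],0],
    [[0,0,0],[0.13,0,0],0],
    [[0,0,0],[0.13,0,0],0],
  ],
)

```text
clock: 5.2
eef_pos: [0.5303, -0.2626, 0.0477]
tool_rot: [0.354, 0.612, -0.354, 0.612]
ft_force: [-9.8, 2.5, 18.9]
opening: 0.138
```

Call:
move_arm(
  moves=[
    [[0,0,0],[0.13,0,0],0],
    [[0,0,0],[0.13,0,0],0],
    [[0,0,0],[0.1,0,0],0],
    [[0,0,0],[0.05,0,0],0],
    [[0,0,0],[0,0,0],0],
  ],
)

```text
clock: 5.7
eef_pos: [0.5302, -0.2626, 0.0477]
tool_rot: [0.47, 0.528, -0.47, 0.529]
ft_force: [-10.3, 1.8, 19.4]
opening: 0.14
```

```bash
python3 - <<'E'
from h import *
show(); p,d=capture("wrist"); crop(p,180,180,400,400,2.7,"pics/w6.png")
show()
E
```

```text
t 5.7 pos [ 0.5302 -0.2626  0.0477] x [ 2.0e-04 -1.4e-03 -1.0e+00] yaw -1.4541 F [-10.3   1.8  19.4] M [0.27 1.74 0.11] op 0.14 q [-0.66  0.41  1.68 -0.    1.05  0.79]
t 5.75 pos [ 0.5302 -0.2626  0.0477] x [ 2.0e-04 -1.4e-03 -1.0e+00] yaw -1.4533 F [-10.2   1.3  18.9] M [0.28 1.72 0.09] op 0.139 q [-0.66  0.41  1.68 -0.    1.05  0.79]
```

View pics/w6.png

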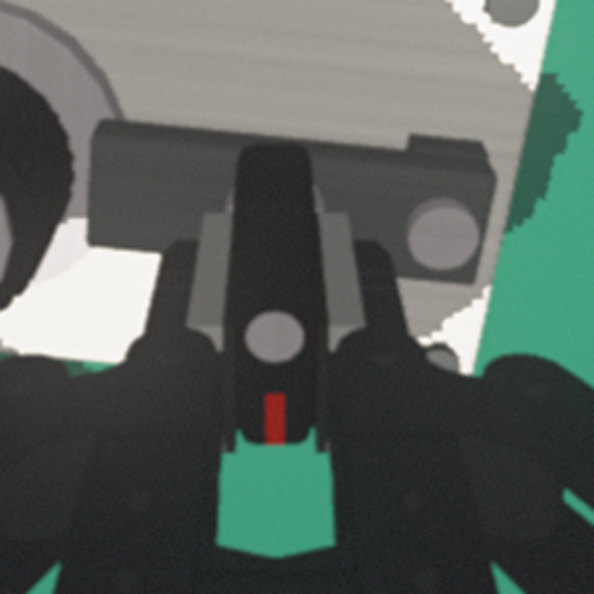

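Call:
move_arm(
  moves=[
    [[0,0,0],[0.04,0,0],0],
    [[0,0,0],[0,0,0],0],
  ],
)

```text
clock: 5.95
eef_pos: [0.5302, -0.2626, 0.0477]
tool_rot: [0.479, 0.519, -0.48, 0.52]
ft_force: [-9.7, 2.9, 19.6]
opening: 0.138
```

```bash
python3 - <<'E'
from h import *
show()
E
```

```text
t 5.95 pos [ 0.5302 -0.2626  0.0477] x [-0.     -0.0018 -1.    ] yaw -1.492 F [-9.7  2.9 19.6] M [0.27 1.72 0.81] op 0.138 q [-0.66  0.41  1.68 -0.    1.05  0.83]
```

Call:
move_arm(
  moves=[
    [[-2,0,0],[-0.03,0,0],0],
    [[0,0,0],[0,0,0],0.3],
    [[0,0,0],[0,0,0],0.5],
    [[0,0,0],[0,0,0],0.5],
    [[0,0,0],[0,0,0],0.5],
  ],
)

```text
clock: 6.45
eef_pos: [0.5297, -0.2615, 0.0463]
tool_rot: [0.473, 0.526, -0.473, 0.526]
ft_force: [-0.3, -0.3, -0.5]
opening: 0.498
```

Call:
move_arm(
  moves=[
    [[-10,0,0],[0,0,0],0.5],
    [[-25,0,0],[0,0,0],0.5],
    [[-40,0,0],[0,0,0],0.5],
    [[-20,0,0],[0,0,0],0.5],
    [[0,0,0],[0,0,0],0.5],
  ],
)

```text
clock: 6.95
eef_pos: [0.5321, -0.2636, 0.1467]
tool_rot: [0.473, 0.523, -0.472, 0.529]
ft_force: [1.1, -0.7, 0.8]
opening: 0.5
```

```bash
python3 - <<'E'
from h import *
show(); p,d=capture("wrist"); cv2.imwrite("pics/w7.png",p[:,:,::-1])
p,d=capture("scene"); crop(p,75,190,195,285,6,"pics/s7.png")
plan([.4975,.1535,.17],0.081,13,0.5)
E
```

```text
t 6.95 pos [ 0.5321 -0.2636  0.1467] x [ 0.0069 -0.0052 -1.    ] yaw -1.4641 F [ 1.1 -0.7  0.8] M [ 0.04  0.01 -0.02] op 0.5 q [-0.66  0.28  1.63  0.    1.22  0.8 ]
[[[-2.2,0.9,-32.0],[-0.1189,0.0001,-0.0],0.5],[[-2.1,4.8,-31.7],[-0.1189,0.0001,-0.0],0.5],[[-2.2,8.4,-30.9],[-0.1189,0.0001,-0.0],0.5],[[-2.1,12.1,-29.7],[-0.1189,0.0001,-0.0],0.5],[[-2.2,15.5,-28.1],[-0.1189,0.0001,-0.0],0.5]]
[[[-2.1,18.7,-26.0],[-0.1189,0.0001,-0.0],0.5],[[-2.2,21.7,-23.6],[-0.1189,0.0001,-0.0],0.5],[[-2.1,24.3,-20.9],[-0.1189,0.0001,-0.0],0.5],[[-2.2,26.6,-17.8],[-0.1189,0.0001,-0.0],0.5],[[-2.1,28.6,-14.6],[-0.1189,0.0001,-0.0],0.5]]
[[[-2.1,30.0,-11.1],[-0.1189,0.0001,-0.0],0.5],[[-2.2,31.2,-7.4],[-0.1189,0.0001,-0.0],0.5],[[-2.1,31.9,-3.7],[-0.1189,0.0001,-0.0],0.5]]
end [0.4975 0.1536 0.17  ] [ 0.997  0.082 -0.   ] dist 0.418 turn [-1.545e+00  1.000e-03 -0.000e+00]
```

View pics/w7.png

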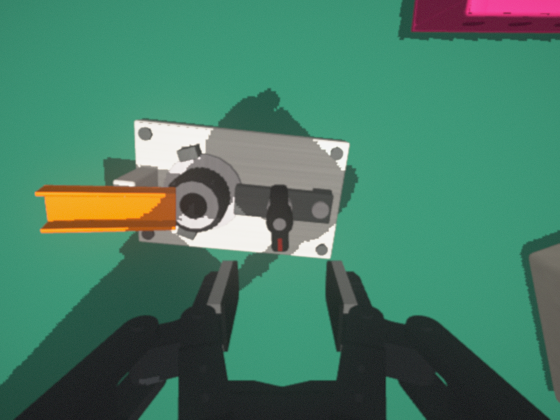

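View pics/s7.png

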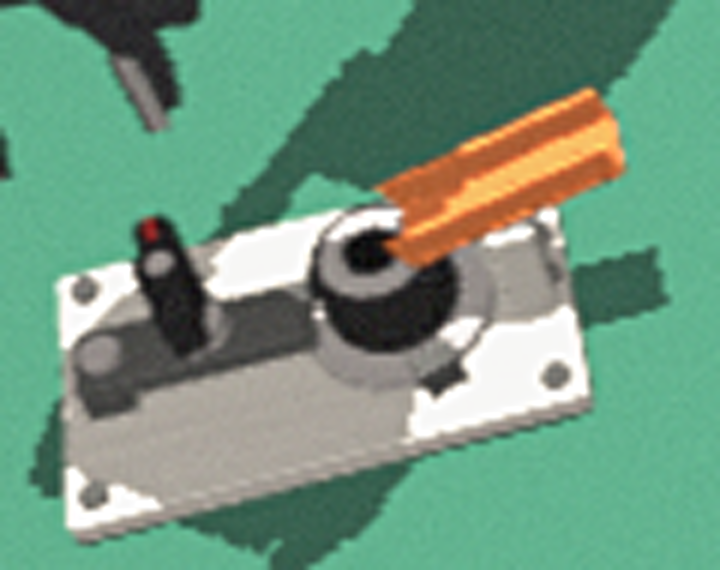

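Call:
move_arm(
  moves=[
    [[-3,1,-32],[-0.12,0,0],0.5],
    [[-3,5,-32],[-0.12,0,0],0.5],
    [[-3,8,-31],[-0.12,0,0],0.5],
    [[-3,12,-30],[-0.12,0,0],0.5],
    [[-3,15,-28],[-0.12,0,0],0.5],
  ],
)

```text
clock: 7.55
eef_pos: [0.5146, -0.1001, 0.1548]
tool_rot: [0.295, 0.644, -0.295, 0.641]
ft_force: [0.3, -0.9, -0.9]
opening: 0.503
```

Call:
move_arm(
  moves=[
    [[-3,19,-26],[-0.12,0,0],0.6],
    [[-3,22,-24],[-0.12,0,0],0.6],
    [[-2,24,-21],[-0.12,0,0],0.6],
    [[-2,27,-18],[-0.12,0,0],0.6],
    [[0,28,-15],[-0.12,0,0],0.6],
  ],
)

```text
clock: 8.05
eef_pos: [0.5005, 0.0597, 0.1651]
tool_rot: [0.091, 0.702, -0.091, 0.7]
ft_force: [-0.3, 0.6, -0.4]
opening: 0.603
```

Call:
move_arm(
  moves=[
    [[0,30,-11],[-0.12,0,0],0.6],
    [[0,31,-7],[-0.12,0,0],0.6],
    [[0,30,-4],[-0.1,0,0],0.6],
    [[0,0,0],[0,0,0],0.6],
    [[0,0,0],[0,0,0],0.6],
  ],
)

```text
clock: 8.55
eef_pos: [0.4921, 0.152, 0.1652]
tool_rot: [-0.027, 0.708, 0.027, 0.706]
ft_force: [0.6, 0.4, -0.4]
opening: 0.597
```

```bash
python3 - <<'E'
from h import *
show(); P=pose(); p,d=capture("wrist"); cv2.imwrite("pics/w8.png",p[:,:,::-1]); np.savez("pics/w8.npz",p=p,d=d,pos=P[0],q=P[1])
print(camera_model("wrist")["hand_eye"])
E
```

```text
t 8.55 pos [0.4921 0.152  0.1652] x [-3.e-03 -6.e-04 -1.e+00] yaw 0.0764 F [ 0.6  0.4 -0.4] M [-0.03  0.02  0.04] op 0.597 q [ 0.06  0.07  1.83 -0.    1.25 -0.01]
[[-1.38857965e-04 -3.27081165e-01  9.44996239e-01 -1.42441800e-01]
 [ 1.00450977e-03 -9.44995817e-01 -3.27080871e-01  8.41576982e-02]
 [ 9.99999486e-01  9.03840174e-04  4.59776423e-04  1.90873968e-03]
 [ 0.00000000e+00  0.00000000e+00  0.00000000e+00  1.00000000e+00]]
```

View pics/w8.png

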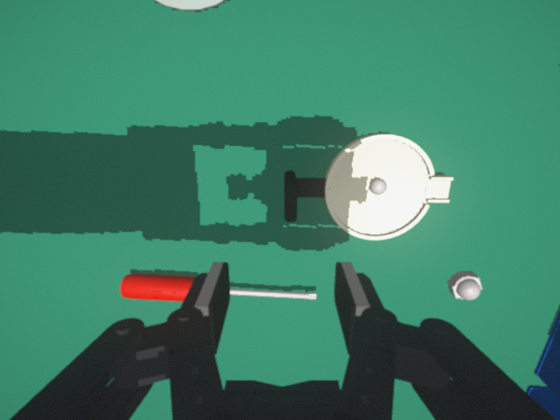

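```bash
python3 - <<'E'
from h import *
z=np.load("pics/w8.npz");P=(z["pos"],z["q"]);p=z["p"];d=z["d"]
Rm=R.from_quat(P[1])
print(d[190:204:4,291], d[186,383])
g=p.astype(int); dark=(g.max(2)<45).astype(np.uint8); dark[:160]=0;dark[230:]=0;dark[:,:270]=0;dark[:,340:]=0
top=(dark>0)&(d<d[196,291]+.006)&(d>0); v,u=np.nonzero(top); print(u.min(),u.max(),v.min(),v.max(),u.mean(),v.mean())
for n,(uu,vv),h in [("grip",(u.mean(),v.mean()),.062),("ball",(379,186),.013),("rimL",(326,187),.02),("rimR",(434,187),.02),("lipA",(451,177),.017),("lipB",(451,202),.017)]:
    w=onz("wrist",uu,vv,h,P); print(n,w.round(4),(Rm.inv().apply(w-P[0])*1000).round(1), "jaw off w/o he",)
crop(p,270,120,470,250,4,"pics/w8c.png")
show()
E
```

```text
[0.25497168 0.25655952 0.2583451  0.2588115 ] 0.29705775
285 296 182 219 290.40384615384613 199.03846153846155
grip [0.5002 0.1589 0.062 ] [103.2   6.3   8.9] jaw off w/o he
ball [0.5835 0.1626 0.013 ] [151.9   3.6  92.4] jaw off w/o he
rimL [0.5335 0.1596 0.02  ] [145.1   4.5  42.2] jaw off w/o he
rimR [0.6311 0.1673 0.02  ] [144.8   4.7 140.2] jaw off w/o he
lipA [0.6458 0.177  0.017 ] [147.7  13.3 155.6] jaw off w/o he
lipB [0.6517 0.1535 0.017 ] [147.7 -10.6 159.6] jaw off w/o he
t 8.6 pos [0.4925 0.1514 0.1655] x [-2.4e-03 -6.0e-04 -1.0e+00] yaw 0.0751 F [-0.2 -0.4  0.1] M [-0.02  0.02 -0.  ] op 0.599 q [ 0.06  0.07  1.83 -0.    1.25 -0.01]
```

View pics/w8c.png

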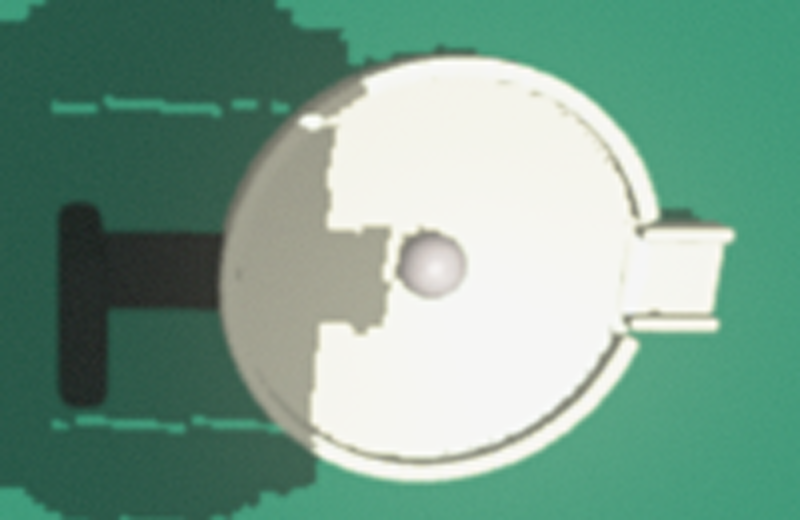

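Call:
move_arm(
  moves=[
    [[25,2,3],[0.012,0,0],0.45],
    [[30,2.5,4],[0,0,0],0.45],
    [[25,0,0],[0,0,0],0.45],
    [[5,0,0],[0,0,0],0.45],
    [[0,0,0],[0,0,0],0.45],
  ],
)

```text
clock: 9.1
eef_pos: [0.4992, 0.1559, 0.0809]
tool_rot: [-0.022, 0.708, 0.022, 0.706]
ft_force: [0.1, -0.6, 0.3]
opening: 0.45
```

```bash
python3 - <<'E'
from h import *
show(); P=pose(); p,d=capture("wrist"); crop(p,180,120,480,400,2,"pics/w9.png"); np.savez("pics/w9.npz",p=p,d=d,pos=P[0],q=P[1]);show()
E
```

```text
t 9.1 pos [0.4992 0.1559 0.0809] x [-2.5e-03 -3.0e-04 -1.0e+00] yaw 0.0622 F [ 0.1 -0.6  0.3] M [-0.05 -0.    0.02] op 0.45 q [ 0.07  0.2   1.87 -0.    1.08  0.01]
t 9.15 pos [0.5003 0.1562 0.0823] x [ 2.e-04 -1.e-04 -1.e+00] yaw 0.0626 F [-0.8 -0.2  0.3] M [ 0.03 -0.    0.02] op 0.446 q [ 0.07  0.2   1.87 -0.    1.08  0.01]
```

View pics/w9.png

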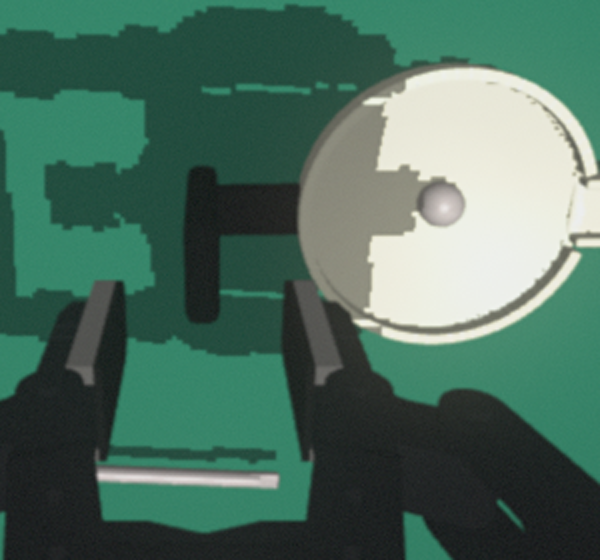

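```bash
python3 - <<'E'
from h import *
z=np.load("pics/w9.npz");P=(z["pos"],z["q"]);Rm=R.from_quat(P[1])
for u,v in [(281,251.7),(281,281)]:
    w=onz("wrist",u,v,.062,P); print(w.round(4),(Rm.inv().apply(w-P[0])*1000).round(1))
print(z["d"][250:280:8,281])
E
```

```text
[0.5006 0.1588 0.062 ] [18.9  2.9  1.6]
[0.5018 0.1405 0.062 ] [ 18.9 -15.5   1.6]
[0.17866154 0.1806407  0.18137266 0.18355043]
```

Call:
move_arm(
  moves=[
    [[15,1,-0.6],[0,0,0],0.45],
    [[20,0,0],[0,0,0],0.45],
    [[14,0,0],[0,0,0],0.45],
    [[4,0,0],[0,0,0],0.45],
    [[0,0,0],[0,0,0],0.45],
  ],
)

```text
clock: 9.65
eef_pos: [0.4994, 0.1577, 0.029]
tool_rot: [-0.023, 0.707, 0.023, 0.707]
ft_force: [-0.1, 0.7, 0.1]
opening: 0.447
```

```bash
python3 - <<'E'
from h import *
show(); P=pose(); p,d=capture("wrist"); crop(p,180,120,480,400,2,"pics/w10.png"); np.savez("pics/w10.npz",p=p,d=d,pos=P[0],q=P[1]);show()
E
```

```text
t 9.65 pos [0.4994 0.1577 0.029 ] x [-1.e-04  0.e+00 -1.e+00] yaw 0.0637 F [-0.1  0.7  0.1] M [-0.04 -0.04  0.  ] op 0.447 q [0.07 0.29 1.89 0.   0.97 0.01]
t 9.7 pos [0.4999 0.1578 0.0295] x [ 1.e-03  1.e-04 -1.e+00] yaw 0.0639 F [ 0.1  0.3 -0. ] M [ 0.05  0.01 -0.01] op 0.452 q [ 0.07  0.29  1.89 -0.    0.97  0.01]
```

View pics/w10.png

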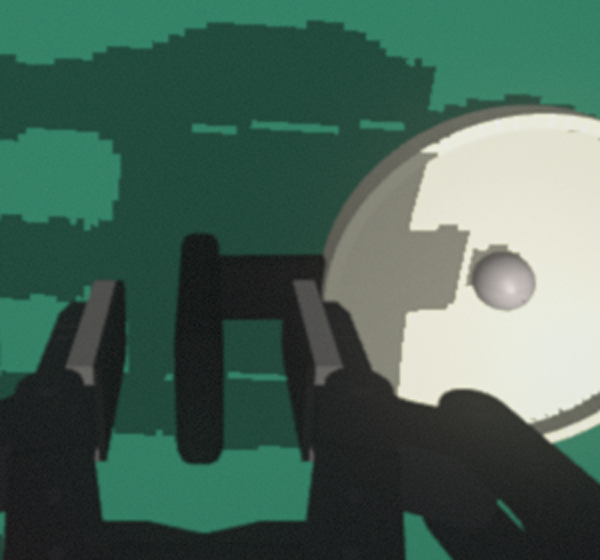

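Call:
move_arm(
  moves=[
    [[0,0,-0.9],[0,0,0],0.35],
    [[0,0,0],[0,0,0],0.25],
    [[0,0,0],[0,0,0],0.2],
    [[0,0,0],[0,0,0],0.17],
    [[0,0,0],[0,0,0],0.15],
  ],
)

```text
clock: 10.2
eef_pos: [0.4984, 0.1578, 0.0289]
tool_rot: [-0.023, 0.707, 0.023, 0.707]
ft_force: [-0.1, -0.3, 0.6]
opening: 0.151
```

Call:
move_arm(
  moves=[
    [[0,0,0],[0,0,0],0.13],
    [[0,0,0],[0,0,0],0.12],
    [[0,0,0],[0,0,0],0.11],
    [[0,0,0],[0,0,0],0.1],
    [[0,0,0],[0,0,0],0.09],
  ],
)

```text
clock: 10.7
eef_pos: [0.4984, 0.1577, 0.0289]
tool_rot: [-0.023, 0.707, 0.023, 0.707]
ft_force: [-0.8, -0.5, 2.0]
opening: 0.106
```

Call:
move_arm(
  moves=[
    [[0,0,0],[0,0,0],0.05],
    [[0,0,0],[0,0,0],0],
    [[0,0,0],[0,0,0],0],
    [[0,0,0],[0,0,0],0],
  ],
)

```text
clock: 11.1
eef_pos: [0.4984, 0.1577, 0.0289]
tool_rot: [-0.023, 0.707, 0.023, 0.707]
ft_force: [-1.3, 0.2, 1.6]
opening: 0.109
```

```bash
python3 - <<'E'
from h import *
show(); P=pose(); p,d=capture("wrist"); crop(p,180,120,480,400,2,"pics/w11.png"); np.savez("pics/w11.npz",p=p,d=d,pos=P[0],q=P[1]);show()
E
```

```text
t 11.1 pos [0.4984 0.1577 0.0289] x [ 1.e-04 -0.e+00 -1.e+00] yaw 0.0639 F [-1.3  0.2  1.6] M [-0.05  0.05 -0.03] op 0.109 q [ 0.08  0.29  1.89 -0.    0.97  0.01]
t 11.15 pos [0.4984 0.1577 0.0289] x [ 0. -0. -1.] yaw 0.0641 F [-0.8 -0.3  2.3] M [-0.03  0.13 -0.02] op 0.11 q [ 0.08  0.29  1.89 -0.    0.97  0.01]
```

View pics/w11.png

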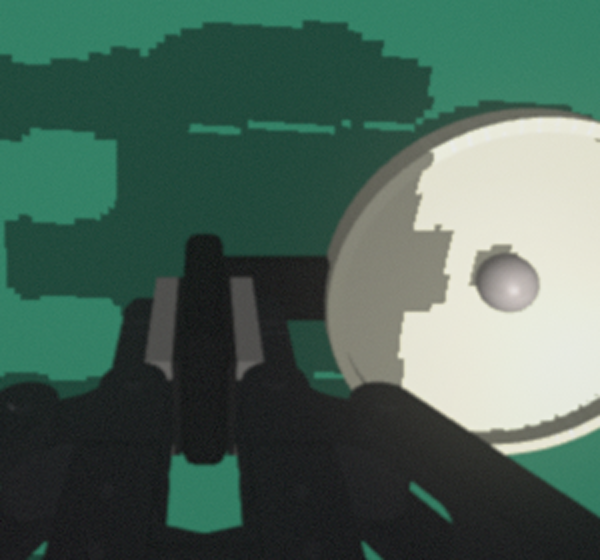

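Call:
move_arm(
  moves=[
    [[-0.3,0,0],[0,0,0],0],
    [[-1.4,0,0],[0,0,0],0],
    [[-3.6,0,0],[0,0,0],0],
    [[-6.5,0,0],[0,0,0],0],
    [[-9.5,0,0],[0,0,0],0],
  ],
)

```text
clock: 11.65
eef_pos: [0.4979, 0.1577, 0.0503]
tool_rot: [-0.023, 0.707, 0.023, 0.706]
ft_force: [0.9, -0.8, -1.9]
opening: 0.107
```

```bash
python3 - <<'E'
from h import *
show(); p,d=capture("wrist"); crop(p,180,120,480,400,2,"pics/w12.png"); show()
E
```

```text
t 11.65 pos [0.4979 0.1577 0.0503] x [-1.2e-03 -1.0e-04 -1.0e+00] yaw 0.064 F [ 0.9 -0.8 -1.9] M [ 0.01  0.08 -0.04] op 0.107 q [0.08 0.25 1.88 0.   1.01 0.01]
t 11.7 pos [0.4995 0.1579 0.0524] x [ 2.6e-03  2.0e-04 -1.0e+00] yaw 0.0641 F [ 1.4  1.1 -0.7] M [-0.01 -0.02  0.03] op 0.108 q [0.08 0.24 1.88 0.   1.01 0.01]
```

View pics/w12.png

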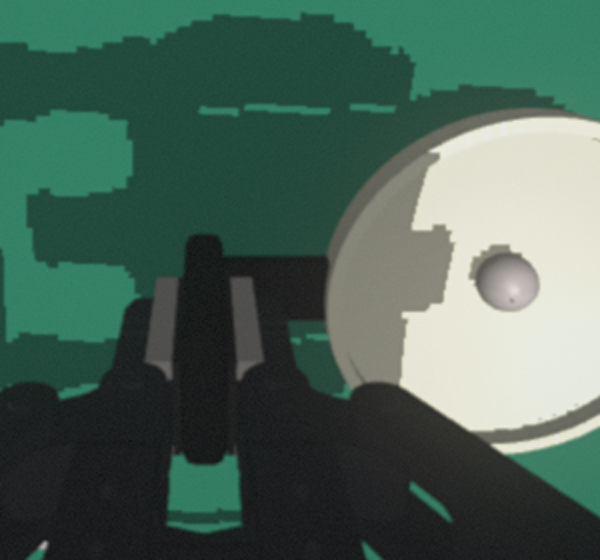

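Call:
move_arm(
  moves=[
    [[-1,0,0],[0,0,0],0],
    [[-4,0,0],[0,0,0],0],
    [[-7,0,0],[0,0,0],0],
    [[-10,0,0],[0,0,0],0],
    [[-12,0,0],[0,0,0],0],
  ],
)

```text
clock: 12.2
eef_pos: [0.4982, 0.1577, 0.0848]
tool_rot: [-0.023, 0.707, 0.023, 0.707]
ft_force: [0.1, -0.5, -1.8]
opening: 0.106
```

Call:
move_arm(
  moves=[
    [[-13,0,0],[0,0,0],0],
    [[-13,0,0],[0,0,0],0],
    [[-12,0,0],[0,0,0],0],
    [[-9,0,0],[0,0,0],0],
    [[-6,0,0],[0,0,0],0],
  ],
)

```text
clock: 12.7
eef_pos: [0.4988, 0.1578, 0.1383]
tool_rot: [-0.023, 0.706, 0.023, 0.707]
ft_force: [-0.7, -0.2, -1.2]
opening: 0.11
```

Call:
move_arm(
  moves=[
    [[-3,0,0],[0,0,0],0],
    [[-1,0,0],[0,0,0],0],
    [[0,0,0],[0,0,0],0],
  ],
)

```text
clock: 13.0
eef_pos: [0.4981, 0.1577, 0.1408]
tool_rot: [-0.023, 0.707, 0.023, 0.706]
ft_force: [-0.2, -1.1, -1.7]
opening: 0.108
```

```bash
python3 - <<'E'
from h import *
show(); P=pose(); p,d=capture("wrist"); crop(p,180,120,480,400,2,"pics/w13.png");  np.savez("pics/w13.npz",p=p,d=d,pos=P[0],q=P[1])
p,d=capture("top"); crop(p,200,150,300,270,5,"pics/t13.png"); np.savez("pics/t13.npz",p=p,d=d)
p,d=capture("scene"); crop(p,225,120,385,270,4,"pics/s13.png"); np.savez("pics/s13.npz",p=p,d=d)
show()
E
```

```text
t 13.0 pos [0.4981 0.1577 0.1408] x [-7.e-04 -0.e+00 -1.e+00] yaw 0.064 F [-0.2 -1.1 -1.7] M [-0.02  0.1   0.01] op 0.108 q [0.08 0.11 1.83 0.   1.2  0.01]
t 13.15 pos [0.498  0.1577 0.1405] x [-1.1e-03 -1.0e-04 -1.0e+00] yaw 0.0641 F [ 0.9  0.2 -1.6] M [-0.07  0.09  0.02] op 0.107 q [ 0.08  0.11  1.83 -0.    1.2   0.01]
```

View pics/w13.png

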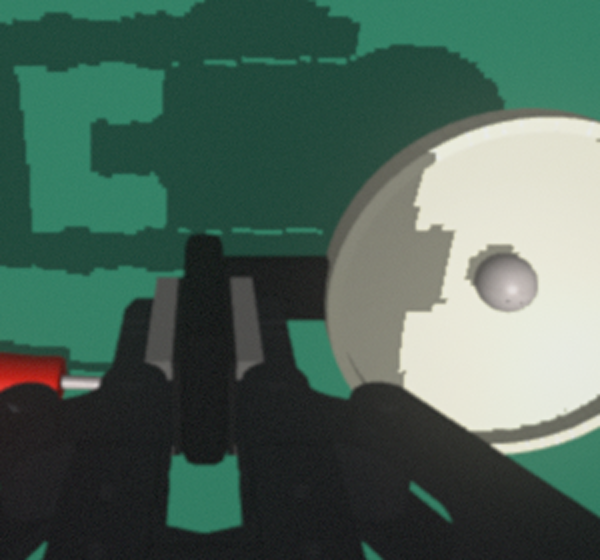

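View pics/t13.png

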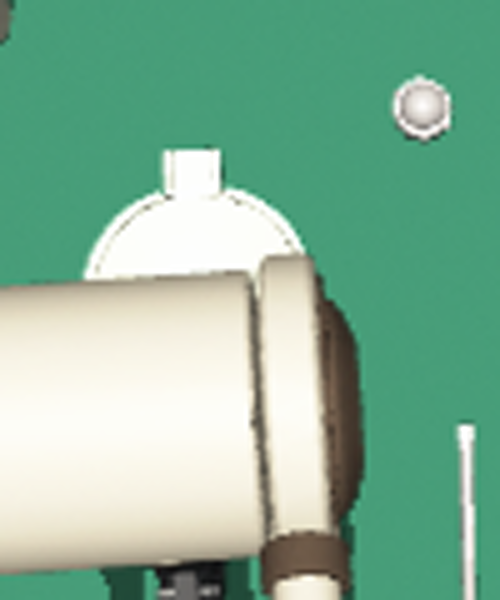

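View pics/s13.png

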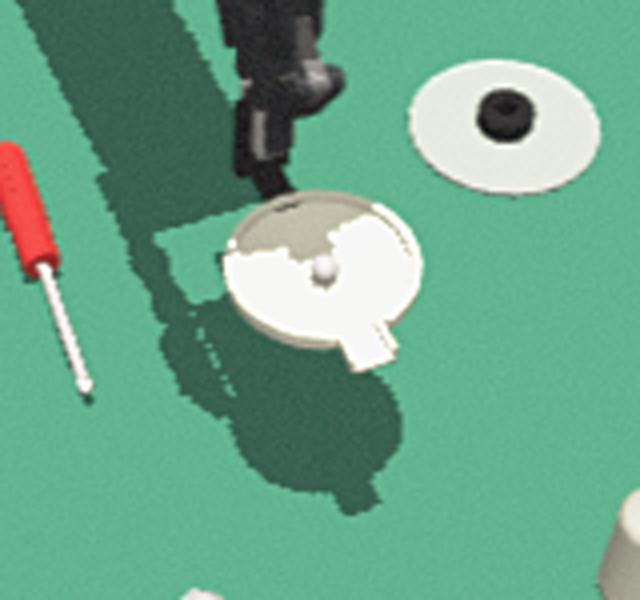

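```bash
python3 - <<'E'
from h import *
import h
p,q=pose()
print(p)
# nominal level start so that no tilt is added
n=45;w=np.sin(np.pi*(np.arange(n)+.5)/n)**2;w/=w.sum()
y0,y1=.064,-1.566
tgt=np.array([.529,.034]);cur=p[:2].copy();yaw=y0;W=0
rows=[]
for k in range(n):
    W+=w[k]; g=p[:2]+W*(tgt-p[:2]); d=(g-cur)*1000
    z=np.array([np.cos(yaw),np.sin(yaw)]); y=np.array([-np.sin(yaw),np.cos(yaw)])
    sy,sz=np.round(d@y,1),np.round(d@z,1); t=round((yaw-(y0+W*(y1-y0))),3)
    cur=cur+(y*sy+z*sz)/1000; yaw-=t
    rows.append([[0,float(sy),float(sz)],[t,0,0],0])
for i in range(0,n,5): print(str(rows[i:i+5]).replace(" ",""))
print(cur,yaw)
E
```

```text
[0.49799213 0.15771373 0.14054174]
[[[0,-0.0,0.0],[np.float64(0.0),0,0],0],[[0,-0.1,0.0],[np.float64(0.001),0,0],0],[[0,-0.1,0.0],[np.float64(0.002),0,0],0],[[0,-0.4,0.1],[np.float64(0.004),0,0],0],[[0,-0.5,0.1],[np.float64(0.007),0,0],0]]
[[[0,-0.8,0.2],[np.float64(0.01),0,0],0],[[0,-1.0,0.2],[np.float64(0.014),0,0],0],[[0,-1.4,0.3],[np.float64(0.018),0,0],0],[[0,-1.7,0.4],[np.float64(0.023),0,0],0],[[0,-2.1,0.6],[np.float64(0.028),0,0],0]]
[[[0,-2.5,0.7],[np.float64(0.032),0,0],0],[[0,-2.7,0.9],[np.float64(0.037),0,0],0],[[0,-3.2,1.2],[np.float64(0.043),0,0],0],[[0,-3.4,1.4],[np.float64(0.047),0,0],0],[[0,-3.6,1.8],[np.float64(0.052),0,0],0]]
[[[0,-3.9,2.1],[np.float64(0.057),0,0],0],[[0,-4.0,2.5],[np.float64(0.06),0,0],0],[[0,-4.1,2.9],[np.float64(0.064),0,0],0],[[0,-4.1,3.3],[np.float64(0.067),0,0],0],[[0,-4.0,3.7],[np.float64(0.07),0,0],0]]
[[[0,-3.8,4.0],[np.float64(0.071),0,0],0],[[0,-3.5,4.4],[np.float64(0.072),0,0],0],[[0,-3.3,4.7],[np.float64(0.072),0,0],0],[[0,-2.9,4.8],[np.float64(0.072),0,0],0],[[0,-2.5,5.0],[np.float64(0.071),0,0],0]]
[[[0,-2.1,5.0],[np.float64(0.07),0,0],0],[[0,-1.6,4.9],[np.float64(0.067),0,0],0],[[0,-1.3,4.9],[np.float64(0.064),0,0],0],[[0,-0.9,4.6],[np.float64(0.06),0,0],0],[[0,-0.6,4.4],[np.float64(0.057),0,0],0]]
[[[0,-0.3,4.1],[np.float64(0.052),0,0],0],[[0,-0.1,3.7],[np.float64(0.047),0,0],0],[[0,0.0,3.3],[np.float64(0.043),0,0],0],[[0,0.2,2.9],[np.float64(0.037),0,0],0],[[0,0.3,2.6],[np.float64(0.032),0,0],0]]
[[[0,0.3,2.1],[np.float64(0.028),0,0],0],[[0,0.3,1.7],[np.float64(0.023),0,0],0],[[0,0.2,1.4],[np.float64(0.018),0,0],0],[[0,0.2,1.1],[np.float64(0.014),0,0],0],[[0,0.2,0.8],[np.float64(0.01),0,0],0]]
[[[0,0.1,0.5],[np.float64(0.007),0,0],0],[[0,0.1,0.3],[np.float64(0.004),0,0],0],[[0,0.1,0.2],[np.float64(0.002),0,0],0],[[0,-0.0,0.0],[np.float64(0.001),0,0],0],[[0,-0.0,0.1],[np.float64(0.0),0,0],0]]
[0.529032   0.03395022] -1.5659999999999994
```

Call:
move_arm(
  moves=[
    [[0,-0.1,0],[0.001,0,0],0],
    [[0,-0.2,0],[0.002,0,0],0],
    [[0,-0.4,0.1],[0.004,0,0],0],
    [[0,-0.5,0.1],[0.007,0,0],0],
    [[0,-0.8,0.2],[0.01,0,0],0],
  ],
)

```text
clock: 13.65
eef_pos: [0.4989, 0.1557, 0.1411]
tool_rot: [-0.014, 0.707, 0.014, 0.707]
ft_force: [-0.3, 0.6, -2.4]
opening: 0.109
```

Call:
move_arm(
  moves=[
    [[0,-1,0.2],[0.014,0,0],0],
    [[0,-1.4,0.3],[0.018,0,0],0],
    [[0,-1.7,0.4],[0.023,0,0],0],
    [[0,-2.1,0.6],[0.028,0,0],0],
    [[0,-2.5,0.7],[0.032,0,0],0],
  ],
)

```text
clock: 14.15
eef_pos: [0.5011, 0.1468, 0.1411]
tool_rot: [0.027, 0.707, -0.027, 0.707]
ft_force: [-0.5, -0.4, -0.2]
opening: 0.11
```

Call:
move_arm(
  moves=[
    [[0,-2.7,0.9],[0.037,0,0],0],
    [[0,-3.2,1.2],[0.043,0,0],0],
    [[0,-3.4,1.4],[0.047,0,0],0],
    [[0,-3.6,1.8],[0.052,0,0],0],
    [[0,-3.9,2.1],[0.057,0,0],0],
  ],
)

```text
clock: 14.65
eef_pos: [0.5056, 0.1289, 0.1411]
tool_rot: [0.111, 0.698, -0.111, 0.698]
ft_force: [0.7, 0.9, -1.4]
opening: 0.109
```

Call:
move_arm(
  moves=[
    [[0,-4,2.5],[0.06,0,0],0],
    [[0,-4.1,2.9],[0.064,0,0],0],
    [[0,-4.1,3.3],[0.067,0,0],0],
    [[0,-4,3.7],[0.07,0,0],0],
    [[0,-3.8,4],[0.071,0,0],0],
  ],
)

```text
clock: 15.15
eef_pos: [0.5119, 0.1037, 0.1411]
tool_rot: [0.225, 0.67, -0.225, 0.67]
ft_force: [0.7, -0.3, -1.7]
opening: 0.109
```

Call:
move_arm(
  moves=[
    [[0,-3.5,4.4],[0.072,0,0],0],
    [[0,-3.3,4.7],[0.072,0,0],0],
    [[0,-2.9,4.8],[0.072,0,0],0],
    [[0,-2.5,5],[0.071,0,0],0],
    [[0,-2.1,5],[0.07,0,0],0],
  ],
)

```text
clock: 15.65
eef_pos: [0.5187, 0.0765, 0.1412]
tool_rot: [0.34, 0.62, -0.34, 0.62]
ft_force: [-0.2, 0.1, -0.6]
opening: 0.112
```

Call:
move_arm(
  moves=[
    [[0,-1.6,4.9],[0.067,0,0],0],
    [[0,-1.3,4.9],[0.064,0,0],0],
    [[0,-0.9,4.6],[0.06,0,0],0],
    [[0,-0.6,4.4],[0.057,0,0],0],
    [[0,-0.3,4.1],[0.052,0,0],0],
  ],
)

```text
clock: 16.15
eef_pos: [0.5245, 0.0537, 0.1412]
tool_rot: [0.429, 0.562, -0.429, 0.562]
ft_force: [-0.1, 0.1, -1.4]
opening: 0.112
```

Call:
move_arm(
  moves=[
    [[0,-0.1,3.7],[0.047,0,0],0],
    [[0,0,3.3],[0.043,0,0],0],
    [[0,0.2,2.9],[0.037,0,0],0],
    [[0,0.3,2.6],[0.032,0,0],0],
    [[0,0.3,2.1],[0.028,0,0],0],
  ],
)

```text
clock: 16.65
eef_pos: [0.528, 0.0397, 0.1411]
tool_rot: [0.479, 0.52, -0.479, 0.52]
ft_force: [0.1, -0.1, -1.4]
opening: 0.106
```

Call:
move_arm(
  moves=[
    [[0,0.3,1.7],[0.023,0,0],0],
    [[0,0.2,1.4],[0.018,0,0],0],
    [[0,0.2,1.1],[0.014,0,0],0],
    [[0,0.2,0.8],[0.01,0,0],0],
    [[0,0.1,0.5],[0.007,0,0],0],
  ],
)

```text
clock: 17.15
eef_pos: [0.5292, 0.0344, 0.1411]
tool_rot: [0.497, 0.503, -0.497, 0.503]
ft_force: [0.8, -0.2, -0.9]
opening: 0.109
```

Call:
move_arm(
  moves=[
    [[0,0.1,0.3],[0.004,0,0],0],
    [[0,0.1,0.2],[0.002,0,0],0],
    [[0,0,0],[0,0,0],0],
    [[0,0,0],[0,0,0],0],
  ],
)

```text
clock: 17.55
eef_pos: [0.5294, 0.034, 0.1411]
tool_rot: [0.499, 0.501, -0.499, 0.501]
ft_force: [0.8, -0.6, -1.5]
opening: 0.105
```

```bash
python3 - <<'E'
from h import *
show(); P=pose(); p,d=capture("wrist"); cv2.imwrite("pics/w14.png",p[:,:,::-1]);  np.savez("pics/w14.npz",p=p,d=d,pos=P[0],q=P[1])
p,d=capture("top"); crop(p,300,190,450,280,5,"pics/t14.png"); np.savez("pics/t14.npz",p=p,d=d)
p,d=capture("scene"); crop(p,75,150,275,290,4,"pics/s14.png"); np.savez("pics/s14.npz",p=p,d=d)
show()
E
```

```text
t 17.55 pos [0.5294 0.034  0.1411] x [-0.  0. -1.] yaw -1.5649 F [ 0.8 -0.6 -1.5] M [ 0.16 -0.03 -0.01] op 0.105 q [-0.16  0.13  1.81  0.    1.2   1.4 ]
t 17.7 pos [0.5294 0.034  0.1411] x [-0.  0. -1.] yaw -1.5649 F [-0.5 -0.2 -1.5] M [ 0.09  0.02 -0.01] op 0.107 q [-0.16  0.13  1.81  0.    1.2   1.4 ]
```

View pics/w14.png

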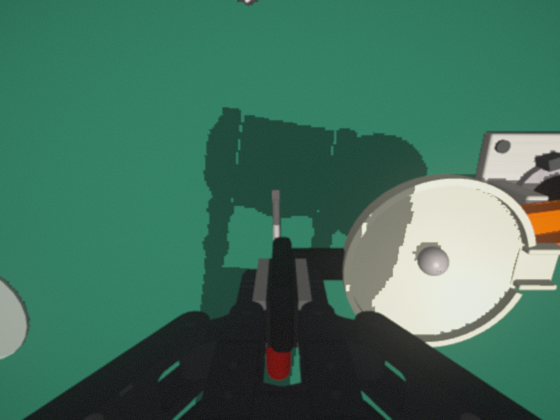

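View pics/t14.png

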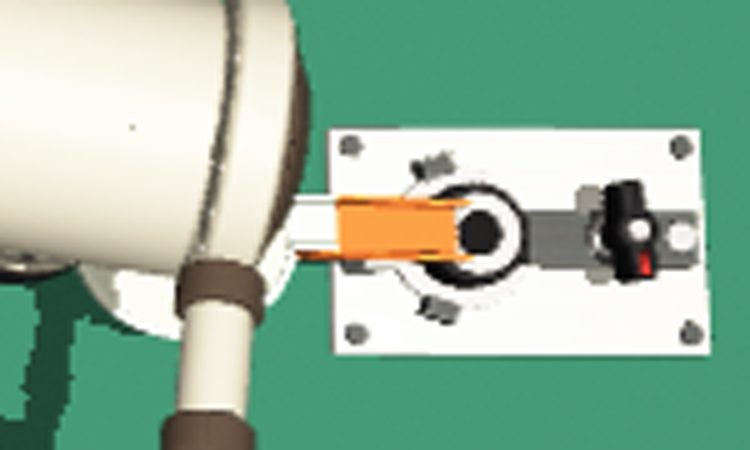

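View pics/s14.png

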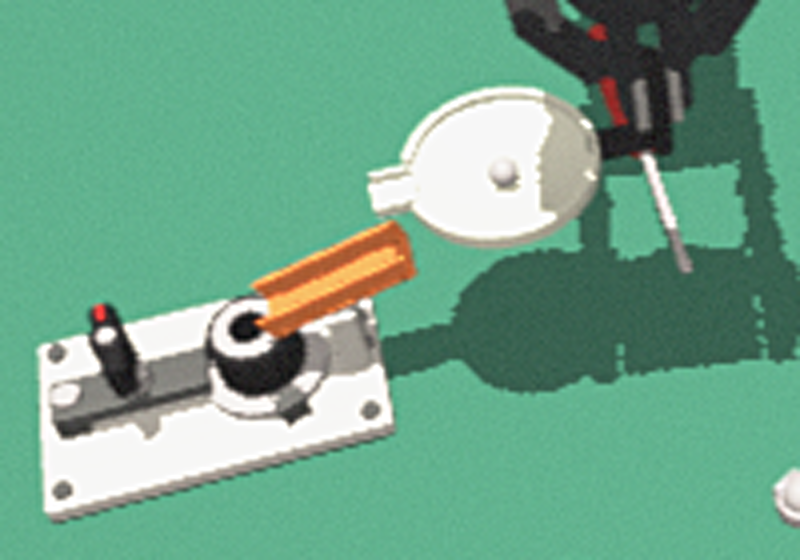

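```bash
python3 - <<'E'
from h import *
z=np.load("pics/t14.npz");p=z["p"]
crop(p,350,215,400,255,15,"pics/t14b.png")
z=np.load("pics/s14.npz");p=z["p"]
crop(p,155,180,235,240,9,"pics/s14b.png")
E
```

```text
(no output)
```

View pics/t14b.png

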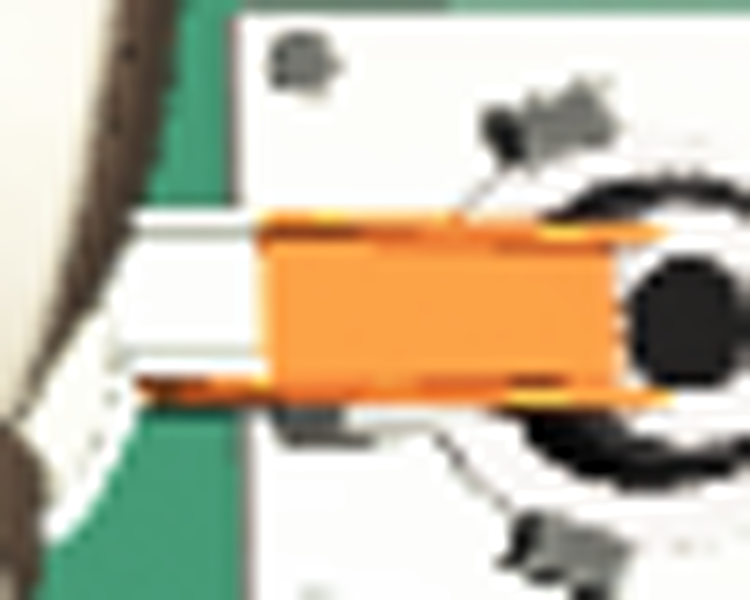

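View pics/s14b.png

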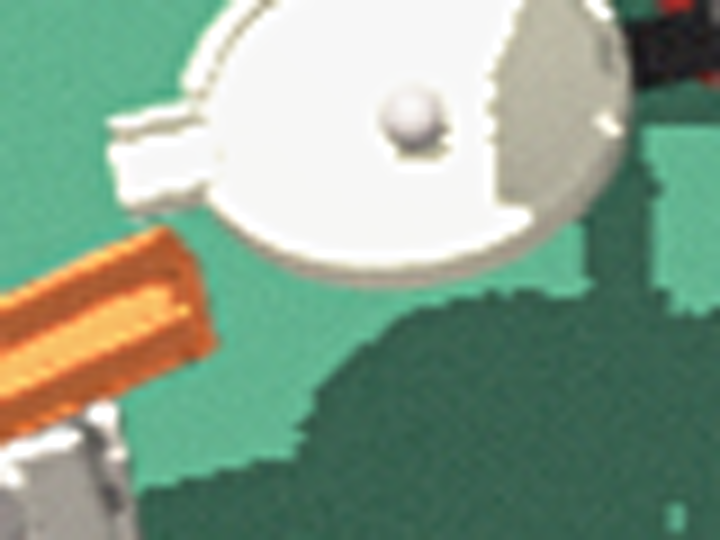

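```bash
python3 - <<'E'
from h import *
f=lambda x,y:(350+(x+.5)/15-.5,215+(y+.5)/15-.5)
for y in (210,293,378): print("lip top",onz("top",*f(262,y),.129).round(4))
m=np.array([.5278,-.1021,.094])
# chute axis lines in first image & this one
for x,y0,y1,h in [(300,212,405,.0885)]: print([onz("top",*f(x,y),h).round(4) for y in (y0,(y0+y1)/2,y1)])
g=lambda x,y:(155+(x+.5)/9-.5,180+(y+.5)/9-.5)
L=[onz("scene",*g(*c),.129) for c in [(107,125),(128,213)]];print("lip scene",np.round(L,4),np.mean(L,0))
M=[onz("scene",*g(*c),.094) for c in [(168,227),(216,349)]];print("mouth scene",np.round(M,4),np.mean(M,0))
s0=np.load("pics/t14.npz")["p"]
# orange mask column stats
q=np.load("pics/top0.npz")["p"].astype(int); o=(q[...,0]>170)&(q[...,2]<110)&(q[...,1]<190)&(q[...,1]>60)
for u in (359,361,365,370,375,380,385):
    v=np.nonzero(o[200:270,u])[0]+200
    if len(v): 
        h=.094-(.0028)*0; print(u,v.min(),v.max(),[onz("top",u,vv,.094-(u-358)*.0005).round(4)[0] for vv in (v.min()-.5,v.max()+.5)])
E
```

```text
lip top [ 0.5385 -0.1146  0.129 ]
lip top [ 0.5266 -0.1143  0.129 ]
lip top [ 0.5145 -0.114   0.129 ]
[array([ 0.5424, -0.1293,  0.0885]), array([ 0.528 , -0.1289,  0.0885]), array([ 0.5136, -0.1284,  0.0885])]
lip scene [[ 0.5148 -0.1145  0.129 ]
 [ 0.5415 -0.1136  0.129 ]] [ 0.52817718 -0.1140357   0.129     ]
mouth scene [[ 0.5184 -0.1086  0.094 ]
 [ 0.5568 -0.1035  0.094 ]] [ 0.5375767  -0.10603615  0.094     ]
359 230 241 [np.float64(0.5399), np.float64(0.5132)]
361 229 240 [np.float64(0.5422), np.float64(0.5155)]
365 229 241 [np.float64(0.5425), np.float64(0.5135)]
370 229 241 [np.float64(0.5428), np.float64(0.5137)]
375 230 241 [np.float64(0.5409), np.float64(0.514)]
380 229 241 [np.float64(0.5434), np.float64(0.5142)]
385 230 239 [np.float64(0.5415), np.float64(0.5189)]
```

Call:
move_arm(
  moves=[
    [[0,0.2,0.2],[0,0,0],0],
    [[1,0.5,0.4],[0,0,0],0],
    [[2,0.6,0.4],[0,0,0],0],
    [[3,0.5,0.3],[0,0,0],0],
    [[3,0.2,0.2],[0,0,0],0],
  ],
)

```text
clock: 18.2
eef_pos: [0.5314, 0.0324, 0.1317]
tool_rot: [0.499, 0.501, -0.499, 0.501]
ft_force: [-0.1, -0.7, -1.3]
opening: 0.11
```

Call:
move_arm(
  moves=[
    [[3,0,0],[0,0,0],0],
    [[2,0,0],[0,0,0],0],
    [[1,0,0],[0,0,0],0],
    [[0,0,0],[0,0,0],0],
    [[0,0,0],[0,0,0],0],
  ],
)

```text
clock: 18.7
eef_pos: [0.5315, 0.0325, 0.1262]
tool_rot: [0.499, 0.501, -0.499, 0.502]
ft_force: [0.1, 0.5, -1.1]
opening: 0.108
```

```bash
python3 - <<'E'
from h import *
show(); P=pose(); p,d=capture("wrist"); crop(p,340,100,560,380,2.1,"pics/w15.png");  np.savez("pics/w15.npz",p=p,d=d,pos=P[0],q=P[1])
p,d=capture("top"); crop(p,350,215,400,255,15,"pics/t15.png"); np.savez("pics/t15.npz",p=p,d=d)
p,d=capture("scene"); crop(p,155,180,235,240,9,"pics/s15.png"); np.savez("pics/s15.npz",p=p,d=d)
show()
E
```

```text
t 18.7 pos [0.5315 0.0325 0.1262] x [ 2.e-04 -1.e-04 -1.e+00] yaw -1.565 F [ 0.1  0.5 -1.1] M [0.07 0.02 0.05] op 0.108 q [-0.17  0.16  1.82 -0.    1.17  1.4 ]
t 18.85 pos [0.5316 0.0325 0.1263] x [ 3.e-04 -1.e-04 -1.e+00] yaw -1.5649 F [-0.1  0.5 -1.2] M [0.09 0.05 0.04] op 0.108 q [-0.17  0.16  1.82 -0.    1.17  1.4 ]
```

View pics/w15.png

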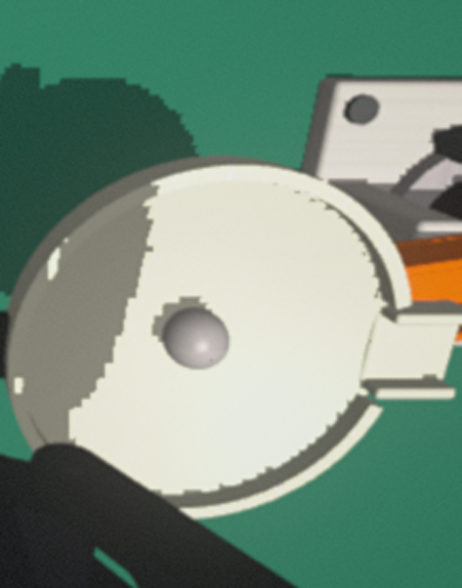

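View pics/t15.png

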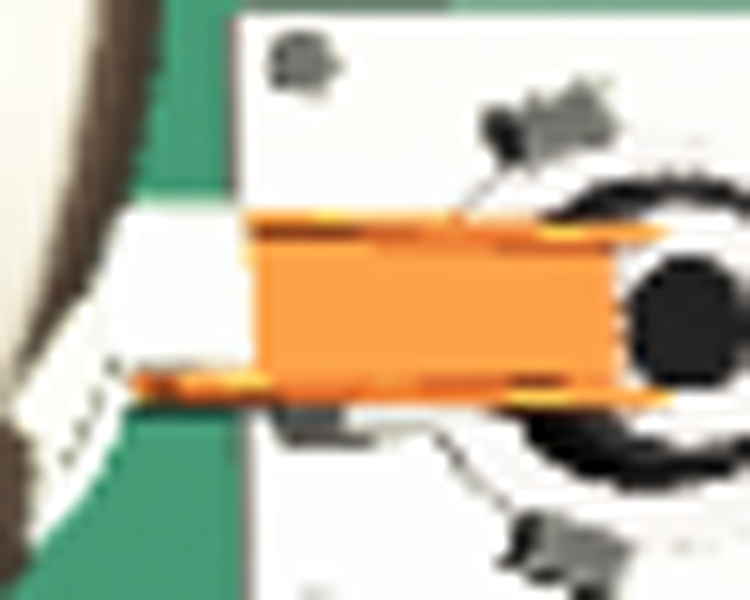

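View pics/s15.png

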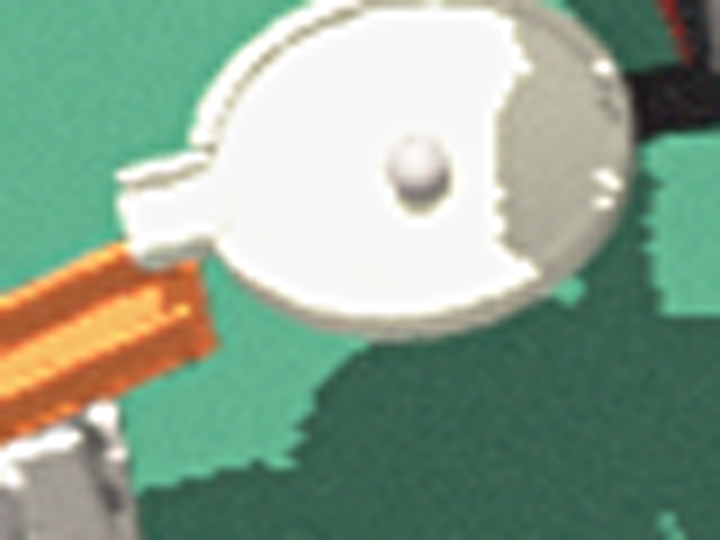

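```bash
python3 - <<'E'
from h import *
f=lambda x,y:(350+(x+.5)/15-.5,215+(y+.5)/15-.5)
for y in (198,372): print("lip top",onz("top",*f(247,y),.1144).round(4))
for x,y in ((246,212),(140,375),(140,405),(262,375),(262,402)): print("chute",x,y,onz("top",*f(x,y),.093).round(4))
g=lambda x,y:(155+(x+.5)/9-.5,180+(y+.5)/9-.5)
L=[onz("scene",*g(*c),.1144) for c in [(117,178)]]+[onz("scene",*g(*c),.109) for c in [(137,265)]];print("lip scene",np.round(L,4),np.mean(L,0))
M=[onz("scene",*g(*c),.094) for c in [(168,227),(188,308),(192,316)]];print("mouth scene",np.round(M,4))
for w in ([.529,-.1045,.094],[.543,-.1045,.094],[.515,-.1045,.094]): print(w,(proj("scene",w)[0]-[154.5,179.5])*9-.5,(proj("top",w)[0]-[349.5,214.5])*15-.5)
E
```

```text
lip top [ 0.5417 -0.1157  0.1144]
lip top [ 0.5165 -0.1151  0.1144]
chute 246 212 [ 0.5419 -0.1202  0.093 ]
chute 140 375 [ 0.5176 -0.1039  0.093 ]
chute 140 405 [ 0.5132 -0.1038  0.093 ]
chute 262 375 [ 0.5177 -0.1219  0.093 ]
chute 262 402 [ 0.5137 -0.1218  0.093 ]
lip scene [[ 0.518  -0.1159  0.1144]
 [ 0.5399 -0.1157  0.109 ]] [ 0.52895752 -0.11577104  0.1117    ]
mouth scene [[ 0.5184 -0.1086  0.094 ]
 [ 0.5433 -0.1078  0.094 ]
 [ 0.5458 -0.1073  0.094 ]]
[0.529, -0.1045, 0.094] [192.56116118 257.38584845] [143.34272984 297.50297989]
[0.543, -0.1045, 0.094] [202.10373109 303.62092852] [141.0177691  203.13862845]
[0.515, -0.1045, 0.094] [183.19878507 212.02383243] [145.67756654 392.26817172]
```

Call:
move_arm(
  moves=[
    [[0.5,-0.2,0.2],[0,0,0],0],
    [[2,-0.2,0.4],[0,0,0],0],
    [[2.5,-0.2,0.2],[0,0,0],0],
    [[2,0,0],[0,0,0],0],
    [[1,0,0],[0,0,0],0],
  ],
)

```text
clock: 19.35
eef_pos: [0.5306, 0.0317, 0.1177]
tool_rot: [0.498, 0.502, -0.499, 0.501]
ft_force: [0.7, 0.2, -0.9]
opening: 0.11
```

Call:
move_arm(
  moves=[
    [[0.5,0,0],[0,0,0],0],
    [[0,0,0],[0,0,0],0],
    [[0,0,0],[0,0,0],0],
  ],
)

```text
clock: 19.65
eef_pos: [0.5309, 0.0317, 0.1177]
tool_rot: [0.499, 0.501, -0.499, 0.502]
ft_force: [-0.2, -0.5, -1.9]
opening: 0.102
```

```bash
python3 - <<'E'
from h import *
show(); P=pose(); p,d=capture("wrist"); crop(p,340,100,560,380,2.1,"pics/w16.png")
p,d=capture("top"); crop(p,350,215,400,255,15,"pics/t16.png"); np.savez("pics/t16.npz",p=p,d=d)
p,d=capture("scene"); crop(p,145,180,225,240,9,"pics/s16.png"); np.savez("pics/s16.npz",p=p,d=d)
for u,v in [(158,212),(160,214),(165,206),(170,205),(172,206)]:
    o,dd=ray("scene",u,v); print(u,v,(o+dd*d[v,u]).round(4))
show()
E
```

```text
t 19.65 pos [0.5309 0.0317 0.1177] x [ 2.e-04 -0.e+00 -1.e+00] yaw -1.565 F [-0.2 -0.5 -1.9] M [ 0.08  0.03 -0.  ] op 0.102 q [-0.17  0.17  1.83 -0.    1.15  1.4 ]
158 212 [ 0.5168 -0.143   0.0809]
160 214 [ 0.5189 -0.1404  0.0755]
165 206 [ 4.359e-01 -1.352e-01 -1.000e-04]
170 205 [ 0.5247 -0.1143  0.1031]
172 206 [ 0.5273 -0.1108  0.1016]
t 19.8 pos [0.531  0.0317 0.1177] x [ 3.e-04 -0.e+00 -1.e+00] yaw -1.565 F [ 0.3 -0.5 -1.4] M [ 0.1   0.04 -0.01] op 0.105 q [-0.17  0.17  1.83  0.    1.15  1.4 ]
```

View pics/t16.png

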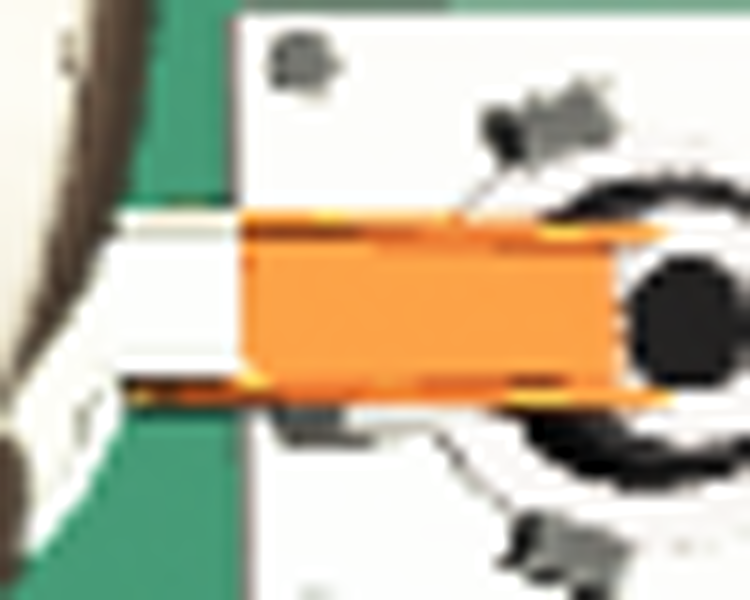

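View pics/s16.png

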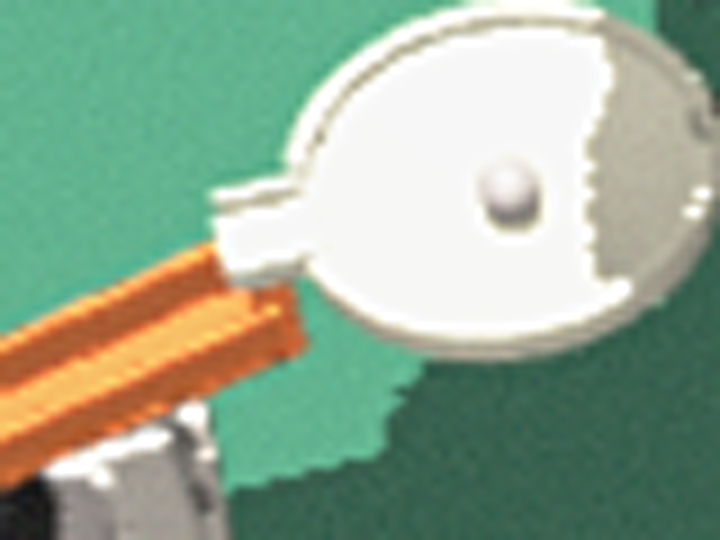

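View pics/w16.png

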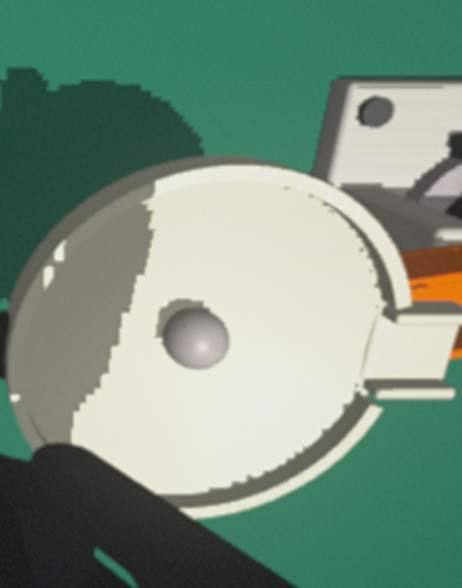

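Call:
move_arm(
  moves=[
    [[0.4,0,0],[0,0,0],0],
    [[1,0,0],[0,0,0],0],
    [[0.6,0,0],[0,0,0],0],
    [[0,0,0],[0,0,0],0],
    [[0,0,0],[0,0,0],0],
  ],
)

```text
clock: 20.3
eef_pos: [0.5308, 0.0317, 0.1156]
tool_rot: [0.499, 0.501, -0.499, 0.501]
ft_force: [0.9, -0.1, -2.1]
opening: 0.107
```

Call:
move_arm(
  moves=[
    [[0,0,0],[0,0,0],0],
    [[0,0,0],[0,0,0],0],
    [[0,0,0],[0,0,0],0],
    [[0,0,0],[0,0,0],0],
    [[0,0,0],[0,0,0],0],
  ],
)

```text
clock: 20.8
eef_pos: [0.5308, 0.0317, 0.1156]
tool_rot: [0.499, 0.501, -0.499, 0.501]
ft_force: [-0.1, -1.0, -1.1]
opening: 0.109
```

```bash
python3 - <<'E'
from h import *
show(); p,d=capture("scene"); crop(p,75,150,275,290,4,"pics/s17.png")
ds=d
for u,v in [(170,206),(171,207),(180,203),(190,195),(200,190),(215,200),(190,215)]:
    o,dd=ray("scene",u,v); print(u,v,(o+dd*d[v,u]).round(4))
p,d=capture("top"); crop(p,350,215,400,255,15,"pics/t17.png")
p,d=capture("wrist"); crop(p,340,100,560,380,2.1,"pics/w17.png")
show()
E
```

```text
t 20.8 pos [0.5308 0.0317 0.1156] x [ 0.  0. -1.] yaw -1.565 F [-0.1 -1.  -1.1] M [ 0.1  -0.    0.01] op 0.109 q [-0.17  0.17  1.83  0.    1.15  1.4 ]
170 206 [ 0.5254 -0.1148  0.1009]
171 207 [ 0.5292 -0.1132  0.1015]
180 203 [ 0.5226 -0.094   0.0994]
190 195 [ 0.5032 -0.0705  0.0945]
200 190 [ 0.4968 -0.0476  0.0955]
215 200 [ 0.5318 -0.0226  0.0933]
190 215 [ 0.564  -0.0794  0.1046]
t 20.95 pos [0.5308 0.0317 0.1156] x [-0.  0. -1.] yaw -1.565 F [-0.7  0.7 -1.6] M [0.12 0.01 0.05] op 0.113 q [-0.17  0.17  1.83  0.    1.15  1.4 ]
```

View pics/s17.png

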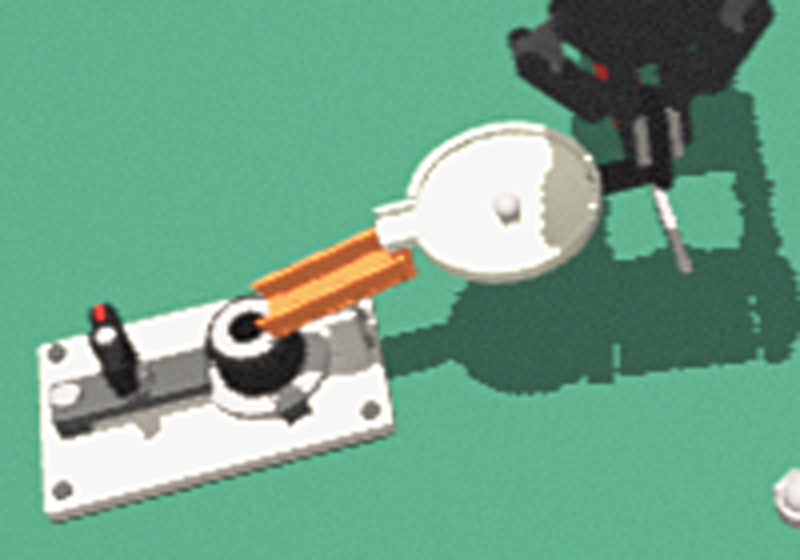

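View pics/t17.png

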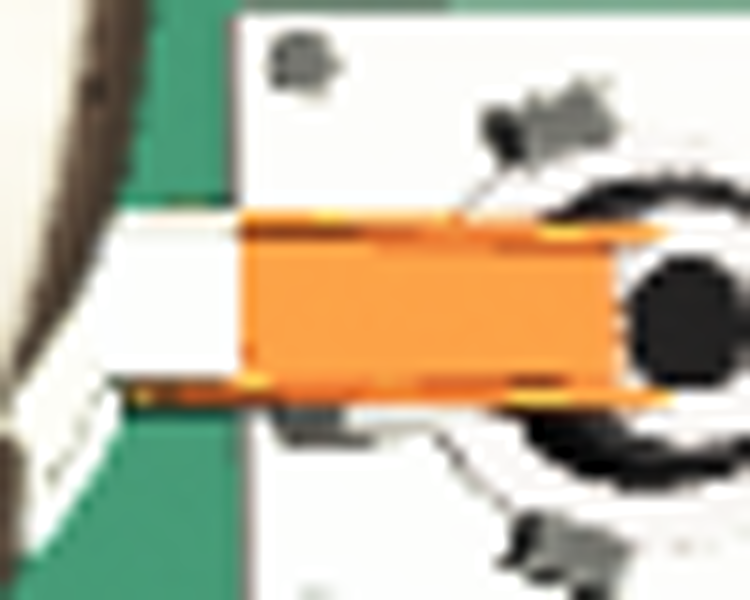

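View pics/w17.png

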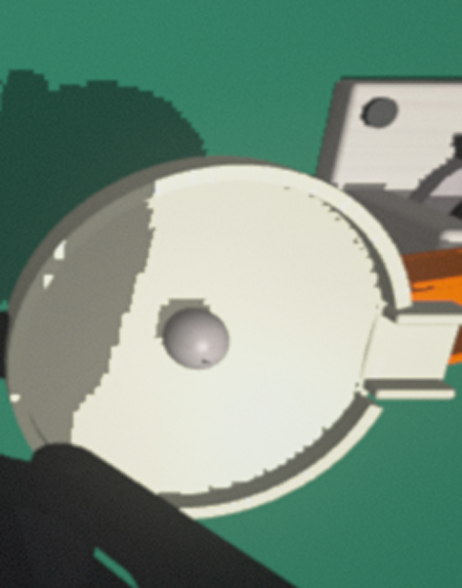

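```bash
python3 - <<'E'
from cell import *
print(close_job())
E
```

```text
the job is handed in; nothing more can be done
None
```

The job is handed in at about 21 s. The clamp is fastened and the dish is held level over the chute with the ball in its middle.

**Clamp:** I pushed the wing knob down to its bottom, where the force rose with no further travel. I then turned it clockwise until the torque rose at the stop, at about 1.45 rad. After I let go, the pictures showed it still down and turned.

**Dish:** I gripped it by the black grip, lifted it and turned it smoothly through about 93°. In every picture I took while carrying it, the ball sat still in the middle.

**Last checks:**

| Check | Result |
|---|---|
| Tool tilt | about 0 |
| Wrist force | the dish's weight only, about 1.5 N, so no sign of touching the jig |
| Lip tip height | about 101 mm, roughly 4 mm clear of the chute walls at the mouth |
| Lip tip depth | about 12 mm inside the mouth |
| Lip tip sideways | centred to within about 1 mm in the top camera |

**Disagreements:**
- **Sideways position:** the three sources differed by 1–3 mm on the lip against the chute. I relied on the top camera because it saw both parts.
- **Mouth edge:** the scene camera put it about 3–4 mm further in than the other estimates, which would make the lip only about 8 mm inside.
- **Wrist camera:** its calibration shifted by about 1–2 mm during the run, so I lined up the grasps by the fingers seen in the picture.

I did not take a separate measurement of the other things on the bench. Nothing touched them as far as I saw.

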